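# Put the dry-laid boiler valves on their own pipes

### The job

The three valves have been laid out at the wrong pipes: move them so that each rests in the white bracket of the pipe whose band has the colour of its handle, seated down in both notches, centred between the ears, in line with the pipe and handle up. The rubber mat is free for putting a valve down meanwhile; set valves down rather than dropping them, and leave the bin, the jar and the wrench where they are.

Things in the scene. Friction and masses are not known exactly. Their poses are not given: they have to be found in the camera images.
- gas_valve: Loose brass valve, yellow butterfly handle on top, 0.25 to 0.45 kg. Flat-sided block 30 long (x), 34 wide (y), 34 high: grip it across y. Round 24 mm tails along x, 76 mm over both ends, axis 17 mm above the origin; the ends are alike, either way round will do. Handle 54 mm along x, 11 wide (boss 19), its top 58 mm up. Origin: centre of the block's underside; z up.
- cold_valve: Loose brass valve, blue butterfly handle on top, 0.25 to 0.45 kg. Flat-sided block 30 long (x), 34 wide (y), 34 high: grip it across y. Round 24 mm tails along x, 76 mm over both ends, axis 17 mm above the origin; the ends are alike, either way round will do. Handle 54 mm along x, 11 wide (boss 19), its top 58 mm up. Origin: centre of the block's underside; z up.
- heating_valve: Loose brass valve, red butterfly handle on top, 0.25 to 0.45 kg. Flat-sided block 30 long (x), 34 wide (y), 34 high: grip it across y. Round 24 mm tails along x, 76 mm over both ends, axis 17 mm above the origin; the ends are alike, either way round will do. Handle 54 mm along x, 11 wide (boss 19), its top 58 mm up. Origin: centre of the block's underside; z up.
- gas_pipe: Fixed white valve bracket and, at +x of it, a 22 mm copper pipe with yellow band. Origin: under the middle of the bracket foot (90 x 56, 4 thick). Ears 6 mm thick at x = -28 and +28, V notches 46 wide at the top (53 high), vertex 25 high, carry the valve's tails: valve origin then 27 mm above this one, x along x. Union nut from x = 54, band x = 92 to 137, pipe axis 44 high, ends x = 252.
- cold_pipe: Fixed white valve bracket and, at +x of it, a 22 mm copper pipe with blue band. Origin: under the middle of the bracket foot (90 x 56, 4 thick). Ears 6 mm thick at x = -28 and +28, V notches 46 wide at the top (53 high), vertex 25 high, carry the valve's tails: valve origin then 27 mm above this one, x along x. Union nut from x = 54, band x = 92 to 137, pipe axis 44 high, ends x = 252.
- heating_pipe: Fixed white valve bracket and, at +x of it, a 22 mm copper pipe with red band. Origin: under the middle of the bracket foot (90 x 56, 4 thick). Ears 6 mm thick at x = -28 and +28, V notches 46 wide at the top (53 high), vertex 25 high, carry the valve's tails: valve origin then 27 mm above this one, x along x. Union nut from x = 54, band x = 92 to 137, pipe axis 44 high, ends x = 252.
- mat: Free spot: flat black rubber mat, 120 x 120 x 3 mm, fixed on the board, empty. Origin: centre of its underside; top at 3 mm.
- fittings_bin: Bystander: open blue bin 120 x 120 mm, 50 mm high, with copper and brass fittings. Origin: centre of its underside.
- jar: Bystander: white jar with a green cap, 58 mm diameter, 65 mm high. Origin: centre of its underside.
- wrench: Bystander: steel wrench 160 mm long lying flat. Origin: centre of its underside; x along it.
Not all that is in view belongs to the job. Leave any turquoise look-alike of the cold_valve alone. What is shaped like the gas_valve but purple is not meant.

How it is judged:
At the end, for the whole second after the job is handed in: Each valve lies at rest in the bracket of the pipe with the band of its handle's colour: within 12 mm of the bracket's centre horizontally, its origin 21 to 33 mm above the bracket's, in line with the pipe within 0.17 rad, handle up within 0.26 rad (horizontal distance between gas_valve and gas_pipe below 0.012 m and z of gas_valve in the frame of gas_pipe between 0.021 and 0.033 m and angle between the x axis of gas_valve and the x axis of gas_pipe, either way round below 0.17 rad and angle between each of gas_valve, cold_valve, heating_valve's own z axis and vertical below 0.26 rad and linear speed of each of gas_valve, cold_valve, heating_valve below 0.02 m/s and angular speed of each of gas_valve, cold_valve, heating_valve below 0.15 rad/s and horizontal distance between cold_valve and cold_pipe below 0.012 m and z of cold_valve in the frame of cold_pipe between 0.021 and 0.033 m and angle between the x axis of cold_valve and the x axis of cold_pipe, either way round below 0.17 rad and horizontal distance between heating_valve and heating_pipe below 0.012 m and z of heating_valve in the frame of heating_pipe between 0.021 and 0.033 m and angle between the x axis of heating_valve and the x axis of heating_pipe, either way round below 0.17 rad); the robot touches nothing.
It fails at once if the bin of fittings was knocked or moved by more than 25 mm (distance of fittings_bin from where it was at the start of the episode above 0.025 m).
It fails at once if the jar was knocked or moved by more than 25 mm (distance of jar from where it was at the start of the episode above 0.025 m).
It fails at once if the wrench was knocked or moved by more than 25 mm (distance of wrench from where it was at the start of the episode above 0.025 m).
It fails at once if a valve was dropped (free fall of some 35 mm or more) ((contact force between gas_valve and anything else below 0.01 N and linear speed of gas_valve above 0.85 m/s) or (contact force between cold_valve and anything else below 0.01 N and linear speed of cold_valve above 0.85 m/s) or (contact force between heating_valve and anything else below 0.01 N and linear speed of heating_valve above 0.85 m/s)).
It also fails if it takes over 112 s, if anything falls off the work surface, if the arm or the gripper's body presses on something with over 40 N, if the wrist force passes 120 N, or if a joint passes its speed limit or range.

### The arm

A 7-joint arm with a two-finger parallel gripper is mounted at the origin on the work surface. World frame = base frame: x ahead of the robot, y to its left, z up, the work surface at z = 0. Lengths are in m, angles in rad, forces in N, time in s.
With the tool pointing down it reaches from about 0.4 to 0.85 m from the base axis. Payload 10.4 kg.
Tool frame: the origin (TCP) lies between the finger pads; the fingertips stand 8 mm ahead of it and the grasp point (between the pads) lies 11 mm behind it; z points along the fingers, x is the direction in which the jaws open and shut, and the axes are right-handed (so a half turn about z gives the same grasp; the last joint's range is limited). The gripper opens to 87 mm and grips with 3 to 60 N. Pads are 19 mm wide; open, the fingers measure 117 mm over their backs; the gripper's body (75 mm by 190 mm) begins 51 mm behind the grasp point.
Start: joints at [1.093, 0.332, -0.065, 1.46, 0.022, 1.35, -0.088], TCP at [0.275, -0.561, 0.231] pointing down, gripper open.
Joint ranges: [-2.6, 2.6], [-0.5, 2.12], [-1.47, 1.34], [0.16, 2.42], [-1.27, 4.41], [0.06, 2.06], [-2.6, 2.6]. Speed limits (rad/s): [2.22, 2.22, 2.79, 2.79, 3.14, 3.14, 3.14].

### API

Orientations are given as a unit quaternion [x, y, z, w].
In Python, from bench import r, viewer gives the robot as it stands.
- The arm moves only by the tool apply_moves, never from a script. Its argument "increments" is a list of rows, each an object with "grip": the closure in counts, from 0 (fully open) to 255 (shut); "xyz": the shift along the tool's x, y, z in mm, a list of three; "rotation": the turn, a rotation vector about the tool's x, y, z in degrees, a list of three. A call has 1 to 5 rows; each row is the pose to reach, as a shift and turn from the pose measured when the call began, along the tool's axes at that moment; what a row does not reach only later rows make up. A row lasts 1/8 s, in which the tool goes at most 62.5 mm and 10.7 degrees, less where a joint would pass 70% of its speed; a pose out of reach is approached as far as the arm can. A call with a gripper value outside its range is refused whole. The fingers move at their own pace and stop on an object; "squeeze" is the grip in N (left out, the last holds). Time passes only in rows, so rows that repeat a pose let the fingers close. It gives the time, the measured TCP pose, the force and the opening at its end, in the units of the state.
- r.read_state(): the state, without advancing time (a new reading comes with each control period).
- viewer.camera(name): name is "scene" or "top" or "wrist"; returns a dict with "img" (384x512x3 uint8, blue, green, red), "range_z" (384x512 float32, m along the optical axis (not along the pixel's ray), 0 where there is no reading), "vertical_fov" (degrees; the focal length in pixels is half the picture's height over the tangent of half this angle, whatever the lens; pixels are square), "cx", "cy" (the principal point, pixels), "rvec" (rotation vector, rad) and "tvec" (3), from world to camera coordinates, as OpenCV has them. Camera axes: x right, y down, z forward; pixel columns grow to the right and rows downward; lengths in m; the calibration is good to about 2 mm. A picture is of the moment at which its call begins.
- r.close_job(): hands the job in, once; it reports no verdict.
The state is a dict: "time": time; "joint_positions": joint angles; "joint_vel": joint speeds; "joint_torque": joint torques, N m; "ee_pos": TCP position; "eef_rot": TCP orientation; "ft_force": force on the tool from outside, world axes, zero at the start; "torque": the same for the moment, N m; "width": finger opening in m.
Only numpy, scipy, OpenCV 4.12 (cv2) and the standard library are available. Lean on these libraries where they do the work, as an engineer would, in place of code of your own. Each camera call takes 0.05 s, during which the arm holds its last target.

## Working session

There is one attempt and no reset: what is moved stays moved. The work goes in short steps, Python scripts to look and compute and a tool call to move; the robot and the scene stay as the last step left them, time stands still between calls to the robot, and variables do not carry over. Pictures are saved under pics/ and viewed, and the job is handed in when it is done.

Besides the shell and the picture viewer there is one more tool, called after "Call:" as name([rows], argument=value, ...), one row to a line, values as JSON. apply_moves: Moves the arm, as the interface text tells. Its arguments: {"type":"object","properties":{"increments":{"type":"array","items":{"type":"object","properties":{"grip":{"type":"number"},"xyz":{"type":"array","items":{"type":"number"}},"rotation":{"type":"array","items":{"type":"number"}}}}},"squeeze":{"type":"number"}},"required":["increments"]}

```bash
mkdir -p pics; ls; cat > h.py <<'E'
import numpy as np, cv2
from bench import r, viewer
def cam(n):
    c=viewer.camera(n); h,w=c["img"].shape[:2]
    f=h/2/np.tan(np.radians(c["vertical_fov"])/2)
    c["K"]=np.array([[f,0,c["cx"]],[0,f,c["cy"]],[0,0,1.]])
    c["R"]=cv2.Rodrigues(np.array(c["rvec"],float))[0]; c["t"]=np.array(c["tvec"],float).ravel()
    return c
def ray(c,uv):
    uv=np.atleast_2d(uv).astype(float)
    d=np.c_[uv,np.ones(len(uv))]@np.linalg.inv(c["K"]).T
    return -c["R"].T@c["t"], d@c["R"]
def onplane(c,uv,z):
    o,d=ray(c,uv); return o+d*((z-o[2])/d[:,2])[:,None]
def cloud(c):
    h,w=c["range_z"].shape; v,u=np.mgrid[:h,:w]
    o,d=ray(c,np.c_[u.ravel(),v.ravel()])
    return (o+d*c["range_z"].ravel()[:,None]).reshape(h,w,3)
def proj(c,P):
    p=(np.atleast_2d(P)@c["R"].T+c["t"])@c["K"].T
    return p[:,:2]/p[:,2:]
E
python3 - <<'E'
from h import *
print({k:np.round(v,3) if not isinstance(v,str) else v for k,v in r.read_state().items()})
for n in("scene","top","wrist"):
    c=cam(n); cv2.imwrite(f"pics/{n}0.png",c["img"]); np.savez(f"{n}0.npz",**c)
    print(n,c["vertical_fov"],c["cx"],c["cy"],-c["R"].T@c["t"],c["R"][2])
E
```

```text
pics
{'time': np.float64(0.0), 'joint_positions': array([ 1.093,  0.333, -0.065,  1.461,  0.022,  1.35 , -0.089]), 'joint_vel': array([ 0.001,  0.   , -0.001,  0.   ,  0.   , -0.001,  0.   ]), 'joint_torque': array([ 1.0000e-03, -6.2326e+01,  2.5000e-02, -3.8989e+01, -6.2000e-02,
        4.0000e-02,  0.0000e+00]), 'ee_pos': array([ 0.274, -0.561,  0.23 ]), 'eef_rot': array([ 0.848, -0.529, -0.001, -0.   ]), 'ft_force': array([ 0.457, -0.257, -0.885]), 'torque': array([-0.007, -0.033,  0.022]), 'width': np.float64(0.087)}
scene 49.42693875565906 254.76086108611335 194.60094457478505 [ 1.32546391 -0.37614841  0.86164308] [-0.69171876  0.30861502 -0.6529027 ]
top 52.43076301631819 261.09411669724597 188.25382700370875 [ 0.32377087 -0.01677892  1.13046338] [ 0.14955985  0.02649715 -0.98839757]
wrist 61.81424998902454 253.7006557664507 189.93211530695862 [ 0.3476374  -0.52660442  0.3838624 ] [-0.26416914 -0.1281977  -0.95591841]
```

View pics/top0.png

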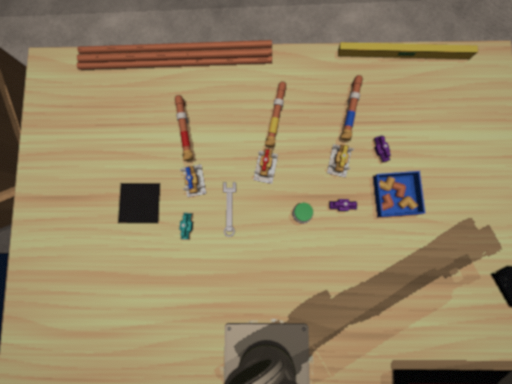

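View pics/scene0.png

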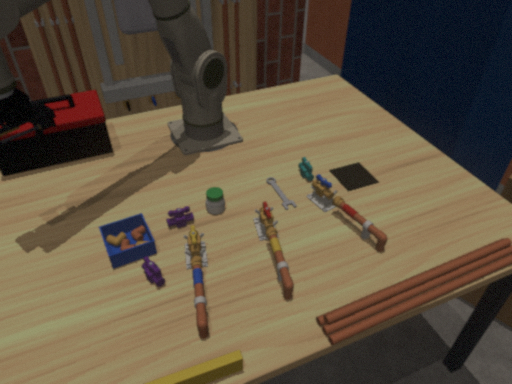

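View pics/wrist0.png

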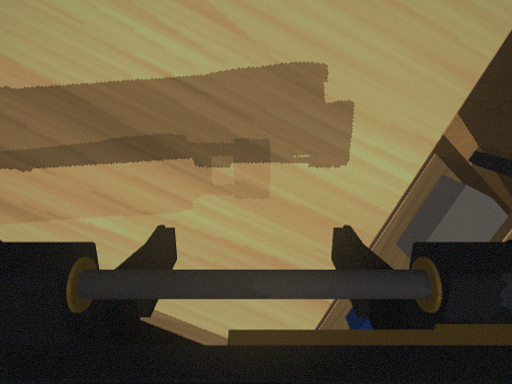

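The blue valve is in the red pipe's bracket, the red valve in the yellow pipe's and the yellow valve in the blue pipe's. That makes a three-cycle using the mat once.

Lookalikes in the top view:
- **Blue:** valve (194,180), against the turquoise one (187,226).
- **Yellow:** valve (340,158), against the yellow beam (407,49) and the purple ones (382,149) and (343,205).
- **Red:** valve (267,165), against the copper pipes.

I'll check these choices in close crops and measure.

```bash
python3 - <<'E'
from h import *
a=dict(np.load("top0.npz")); b=dict(np.load("scene0.npz"))
t=a["img"][70:240,110:430]; cv2.imwrite("pics/topcrop.png",cv2.resize(t,None,fx=2.5,fy=2.5,interpolation=cv2.INTER_CUBIC))
s=b["img"][150:340,90:400]; cv2.imwrite("pics/scenecrop.png",cv2.resize(s,None,fx=2.5,fy=2.5,interpolation=cv2.INTER_CUBIC))
for n,c in(("top",a),("scene",b)):
    hsv=cv2.cvtColor(c["img"],cv2.COLOR_BGR2HSV); P=cloud(c)
    rng={"blue":((105,120,60),(125,255,255)),"yellow":((20,170,90),(32,255,255)),"red":((0,190,90),(4,255,255)),"red2":((172,150,80),(180,255,255)),"teal":((85,100,50),(100,255,255)),"purple":((130,80,30),(165,255,255)),"white":((0,0,175),(180,60,255))}
    for k,(lo,hi) in rng.items():
        m=cv2.inRange(hsv,lo,hi); N,L,S,C=cv2.connectedComponentsWithStats(m)
        for i in range(1,N):
            if S[i,4]>=12 and 60<C[i,1]<345:
                Q=P[L==i]; Q=Q[np.isfinite(Q).all(1)]
                print(n,k,C[i].round(1),S[i,4],np.median(Q,0).round(3),Q[:,2].max().round(3))
E
```

```text
top blue [349.5 117.9] 87 [ 0.688 -0.241  0.056] 0.06
top blue [187.8 170.9] 21 [0.532 0.212 0.084] 0.087
top blue [399.9 193.6] 944 [ 0.477 -0.387  0.006] 1.13
top blue [189.9 182.5] 26 [0.498 0.206 0.084] 0.087
top red [184.7 138.2] 71 [0.633 0.23  0.056] 0.063
top teal [186.1 225.5] 174 [0.383 0.222 0.039] 0.063
top purple [381.8 148.6] 234 [ 0.599 -0.332  0.033] 0.063
top purple [342.4 204.8] 212 [ 0.438 -0.213  0.037] 1.13
top white [273.6 166.6] 40 [ 0.557 -0.025  0.006] 1.13
top white [200.9 174.1] 21 [0.541 0.191 0.005] 0.01
top white [265.6 179.6] 31 [ 0.519 -0.001  0.005] 0.01
top white [228.9 219.1] 28 [0.403 0.106 0.008] 0.012
scene blue [323.8 181. ] 34 [0.525 0.208 0.081] 0.086
scene blue [125.7 239.6] 700 [ 0.466 -0.378  0.025] 0.862
scene blue [149.5 248.8] 13 [ 0.53  -0.327  0.024] 0.033
scene blue [197.4 275.4] 99 [ 0.689 -0.242  0.054] 0.058
scene red [ 80.5 108.3] 936 [-0.059 -0.401  0.153] 0.862
scene red [ 57.7 104.6] 104 [-0.126 -0.475  0.153] 0.157
scene red [ 23.5 127.3] 79 [-0.013 -0.583  0.153] 0.156
scene teal [307.9 164.8] 12 [0.399 0.223 0.054] 0.06
scene teal [303.4 167.5] 22 [0.386 0.218 0.034] 0.862
scene teal [307.3 174.2] 13 [0.412 0.217 0.026] 0.862
scene purple [179.3 216.8] 242 [ 0.452 -0.223  0.03 ] 0.862
scene purple [152.1 271.3] 276 [ 0.622 -0.339  0.032] 0.862
```

View pics/topcrop.png

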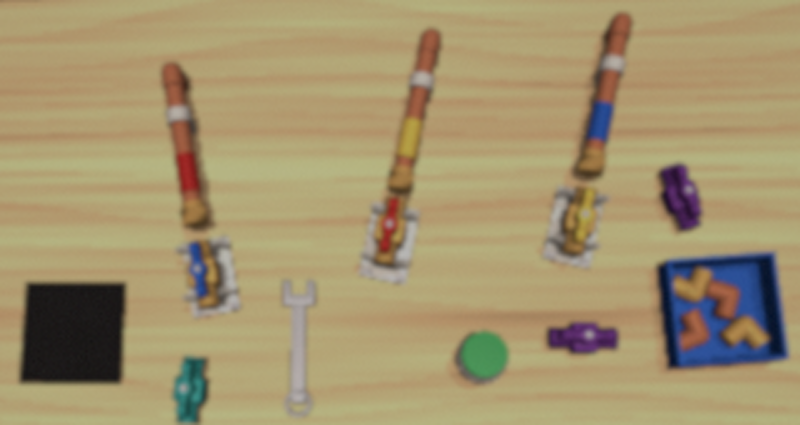

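View pics/scenecrop.png

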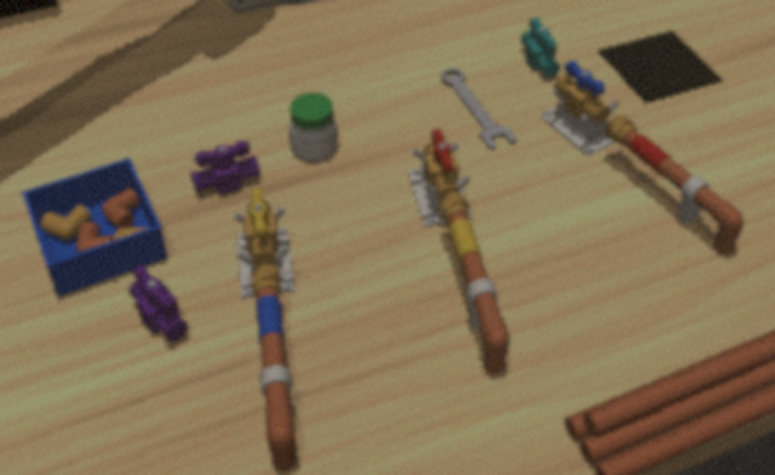

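The crops confirm the choice. The right valves carry blue, red and yellow handles and stand in the white brackets; the turquoise and purple ones lie loose. Next I'll get bracket poses from band and pipe, and valve poses from the handles, each in both views.

```bash
cat > meas.py <<'E'
from h import *
def lineangle(Q):
    l=cv2.fitLine(Q[:,:2].astype(np.float32),cv2.DIST_HUBER,0,1e-4,1e-4).ravel()
    if l[0]<0:l[:2]*=-1
    return np.arctan2(l[1],l[0]),l
bands={"heating":(0.633,0.23),"gas":(0.66,-0.03),"cold":(0.688,-0.241)}
def meas(c,name):
    P=cloud(c); ok=(c["range_z"]>0)
    hsv=cv2.cvtColor(c["img"],cv2.COLOR_BGR2HSV)
    bm={"heating":cv2.inRange(hsv,(0,175,60),(5,255,255))|cv2.inRange(hsv,(172,175,60),(180,255,255)),
        "gas":cv2.inRange(hsv,(20,150,80),(32,255,255)),"cold":cv2.inRange(hsv,(105,120,50),(125,255,255))}
    out={}
    for k,b in bands.items():
        near=ok&(np.hypot(P[...,0]-b[0],P[...,1]-b[1])<0.03)&(P[...,2]>0.03)
        m=near&(bm[k]>0)
        v,u=np.nonzero(m); zb=np.median(P[m][:,2])
        # pipe: points 35..62 mm high within the pipe area
        c0=P[m].mean(0)
        pm=ok&(P[...,2]>0.046)&(P[...,2]<0.062)&(P[...,0]>c0[0]-0.05)&(P[...,0]<c0[0]+.11)&(abs(P[...,1]-c0[1])<0.05)
        th,l=lineangle(P[pm])
        d=np.array([np.cos(th),np.sin(th)]); q=P[m][:,:2]
        s=(q-l[2:])@d; s0=(np.percentile(s,3)+np.percentile(s,97))/2
        bc=l[2:]+s0*d; ctr=bc-0.1145*d
        # handle
        hm=ok&(P[...,2]>0.074)&(P[...,2]<0.1)&(np.hypot(P[...,0]-ctr[0],P[...,1]-ctr[1])<0.06)
        H=P[hm]; 
        print(name,k,"band n",m.sum(),"px",(u.mean().round(1),v.mean().round(1)),"z",zb.round(3),"ang",th.round(3),"bracket",ctr.round(4))
        if len(H)>8:
            ha,hl=lineangle(H); dd=np.array([np.cos(ha),np.sin(ha)]);ss=(H[:,:2]-hl[2:])@dd
            print("   handle n",len(H),"ctr",(hl[2:]+dd*(ss.min()+ss.max())/2).round(4),"mean",H.mean(0).round(4),"len",np.ptp(ss).round(3),"ang",ha.round(3),"ztop",np.percentile(H[:,2],80).round(4))
        # foot: white, z<0.02
        wm=ok&(P[...,2]<0.015)&(hsv[...,1]<70)&(hsv[...,2]>120)&(np.hypot(P[...,0]-ctr[0],P[...,1]-ctr[1])<0.07)
        W=P[wm][:,:2]
        if len(W)>10:
            (rc,sz,an)=cv2.minAreaRect(W.astype(np.float32)); print("   foot",np.round(rc,4),np.round(sz,3),an, len(W))
E
python3 - <<'E'
from meas import *
for n in("top","scene"): meas(dict(np.load(n+"0.npz")),n)
a=dict(np.load("top0.npz"));P=cloud(a)
m=(a["img"].max(2)<45)&(abs(P[...,2])<0.02)&(P[...,0]>0.3)&(P[...,0]<.6)&(P[...,1]>.25)&(P[...,1]<.5)
print("mat",P[m].mean(0),np.ptp(P[m],axis=0)); print(P[200:210,90:100,2].mean())
E
```

```text
top heating band n 91 px (np.float64(184.7), np.float64(138.2)) z 0.056 ang 0.184 bracket [0.5199 0.2088]
   handle n 110 ctr [0.5132 0.2087] mean [0.5126 0.2086 0.0831] len 0.062 ang 0.183 ztop 0.0853
   foot [0.5195 0.2128] [0.094 0.065] 12.603360176086426 252
top gas band n 93 px (np.float64(273.5), np.float64(125.0)) z 0.056 ang -0.216 bracket [5.572e-01 2.000e-04]
   handle n 107 ctr [ 0.5619 -0.0018] mean [ 0.5611 -0.0016  0.0829] len 0.063 ang -0.21 ztop 0.085
   foot [0.5584 0.0007] [0.061 0.095] 78.56175231933594 298
top cold band n 87 px (np.float64(349.5), np.float64(117.9)) z 0.056 ang -0.244 bracket [ 0.5759 -0.2151]
   handle n 111 ctr [ 0.5717 -0.2153] mean [ 0.5706 -0.215   0.0827] len 0.063 ang -0.235 ztop 0.0853
   foot [ 0.5763 -0.2176] [0.062 0.092] 75.07630920410156 236
scene heating band n 61 px (np.float64(348.9), np.float64(209.6)) z 0.053 ang 0.181 bracket [0.5228 0.2059]
   handle n 85 ctr [0.5168 0.2066] mean [0.5187 0.2082 0.0801] len 0.062 ang 0.216 ztop 0.0824
   foot [0.5245 0.1975] [0.094 0.036] 19.93558120727539 88
scene gas band n 90 px (np.float64(274.5), np.float64(243.9)) z 0.054 ang -0.218 bracket [ 5.588e-01 -4.000e-04]
   handle n 84 ctr [ 0.5645 -0.0028] mean [ 0.5682 -0.0032  0.0807] len 0.062 ang -0.216 ztop 0.0828
   foot [0.5551 0.0019] [0.06  0.102] 77.61189270019531 83
scene cold band n 99 px (np.float64(197.4), np.float64(275.4)) z 0.054 ang -0.238 bracket [ 0.5783 -0.216 ]
   handle n 94 ctr [ 0.5758 -0.216 ] mean [ 0.5781 -0.2165  0.0811] len 0.061 ang -0.237 ztop 0.0828
   foot [ 0.5758 -0.2159] [0.058 0.094] 76.71282196044922 126
mat [0.45449433 0.37227148 0.00382162] [0.11036943 0.11340326 0.01389979]
0.012251952306814523
```

Both views agree within about 3 mm, and the handle tops at 83–85 mm match the seated height. Poses as (x, y, yaw) are below.

| Item | Position (m) | Yaw (rad) |
|---|---|---|
| Heating bracket | (0.521, 0.2075) | 0.183 |
| Gas bracket | (0.558, 0.000) | −0.217 |
| Cold bracket | (0.577, −0.2155) | −0.241 |
| Mat | (0.4545, 0.372) | – |

I'll take the blue valve first, to the mat.

```bash
cat > go.py <<'E'
import sys,numpy as np
from scipy.spatial.transform import Rotation as Ro
from bench import r
def inc(x,y,z,deg,s=None):
    s=s or r.read_state(); R0=Ro.from_quat(s["eef_rot"]); p=np.array(s["ee_pos"])
    a=np.radians(deg); xa=np.array([np.cos(a),np.sin(a),0]); za=np.array([0,0,-1.]); 
    R1=Ro.from_matrix(np.c_[xa,np.cross(za,xa),za])
    d=R0.inv().apply(np.array([x,y,z])-p)*1000; rv=np.degrees((R0.inv()*R1).as_rotvec())
    print("xyz",d.round(1).tolist(),"rot",rv.round(1).tolist())
if __name__=="__main__":
    s=r.read_state(); X=Ro.from_quat(s["eef_rot"]).as_matrix()
    print("t",round(float(s["time"]),2),"p",np.round(s["ee_pos"],4),"xang",np.degrees(np.arctan2(X[1,0],X[0,0])).round(1),"zt",X[:,2].round(3),"F",np.round(s["ft_force"],1),"w",round(float(s["width"]),4),"q",np.round(s["joint_positions"],2))
    v=list(map(float,sys.argv[1:]))
    for i in range(0,len(v),4): inc(*v[i:i+4],s=s)
E
python3 go.py 0.46 -0.15 0.2 -70  0.5145 0.208 0.12 -79.5
```

```text
t 0.15 p [ 0.2745 -0.5612  0.23  ] xang -63.9 zt [-0.     0.001 -1.   ] F [-0.1  0.  -0.1] w 0.0867 q [ 1.09  0.33 -0.06  1.46  0.02  1.35 -0.09]
xyz [-287.8, -347.3, 30.3] rot [0.0, 0.1, 6.1]
xyz [-585.4, -553.6, 110.6] rot [0.0, 0.1, 15.6]
```

Call:
apply_moves([
  {"grip": 0, "xyz": [-288, -347, 30], "rotation": [0, 0, 6]},
  {"grip": 0, "xyz": [-288, -347, 30], "rotation": [0, 0, 6]},
  {"grip": 0, "xyz": [-288, -347, 30], "rotation": [0, 0, 6]},
  {"grip": 0, "xyz": [-288, -347, 30], "rotation": [0, 0, 6]},
  {"grip": 0, "xyz": [-288, -347, 30], "rotation": [0, 0, 6]},
])

```text
time: 0.78
ee_pos: [0.4029, -0.2752, 0.2095]
eef_rot: [0.819, -0.573, -0.0, -0.0]
ft_force: [1.8, 0.3, 0.0]
width: 0.0863
```

```bash
python3 go.py 0.5145 0.208 0.15 -79.5
```

```text
t 0.78 p [ 0.4029 -0.2752  0.2095] xang -69.9 zt [-0.     0.001 -1.   ] F [1.8 0.3 0. ] w 0.0863 q [ 0.77  0.06 -0.27  1.83  0.02  1.26 -0.73]
xyz [-415.6, -270.5, 59.7] rot [0.0, 0.0, 9.6]
```

Call:
apply_moves([
  {"grip": 0, "xyz": [-415, -270, 59], "rotation": [0, 0, 10]},
  {"grip": 0, "xyz": [-415, -270, 59], "rotation": [0, 0, 10]},
  {"grip": 0, "xyz": [-415, -270, 59], "rotation": [0, 0, 10]},
  {"grip": 0, "xyz": [-415, -270, 59], "rotation": [0, 0, 10]},
  {"grip": 0, "xyz": [-415, -270, 59], "rotation": [0, 0, 10]},
])

```text
time: 1.4
ee_pos: [0.4715, 0.0232, 0.1733]
eef_rot: [0.766, -0.643, -0.0, -0.0]
ft_force: [1.1, -0.5, -0.7]
width: 0.0872
```

```bash
python3 go.py 0.5145 0.208 0.13 -79.5
```

```text
t 1.4 p [0.4715 0.0232 0.1733] xang -80.0 zt [ 0.  0. -1.] F [ 1.1 -0.5 -0.7] w 0.0872 q [ 0.43  0.08 -0.59  1.9   0.05  1.18 -1.57]
xyz [-174.4, -74.5, 43.3] rot [-0.0, 0.0, -0.5]
```

Call:
apply_moves([
  {"grip": 0, "xyz": [-174, -74, 43], "rotation": [0, 0, -0.5]},
  {"grip": 0, "xyz": [-174, -74, 43], "rotation": [0, 0, -0.5]},
  {"grip": 0, "xyz": [-174, -74, 43], "rotation": [0, 0, -0.5]},
  {"grip": 0, "xyz": [-174, -74, 43], "rotation": [0, 0, -0.5]},
  {"grip": 0, "xyz": [-174, -74, 43], "rotation": [0, 0, -0.5]},
])

```text
time: 2.02
ee_pos: [0.5138, 0.2075, 0.1298]
eef_rot: [0.769, -0.639, -0.0, 0.0]
ft_force: [-0.6, -0.3, 0.3]
width: 0.0867
```

```bash
python3 go.py 0.5145 0.208 0.039 -79.5; python3 - <<'E'
from h import *
c=cam("wrist"); cv2.imwrite("pics/w1.png",c["img"])
P=cloud(c); hsv=cv2.cvtColor(c["img"],cv2.COLOR_BGR2HSV)
m=(cv2.inRange(hsv,(105,110,50),(128,255,255))>0)&(c["range_z"]>0)&(P[...,2]>.07)&(np.hypot(P[...,0]-.515,P[...,1]-.208)<.06)
from meas import lineangle
Q=P[m]; print(m.sum(),Q.mean(0),lineangle(Q)); v,u=np.nonzero(m); print(u.mean(),v.mean(),u.min(),u.max(),v.min(),v.max())
E
```

```text
t 2.02 p [0.5138 0.2075 0.1298] xang -79.4 zt [-0.001  0.    -1.   ] F [-0.6 -0.3  0.3] w 0.0867 q [ 0.12  0.34 -0.7   1.74  0.24  1.15 -2.03]
xyz [-0.3, -0.9, 90.8] rot [0.1, 0.0, 0.1]
1324 [0.51824084 0.21056369 0.08208666] (np.float32(0.18918018), array([0.9821587 , 0.18805376, 0.5182408 , 0.21056369], dtype=float32))
249.1321752265861 209.66918429003022 236 262 168 254
```

View pics/w1.png

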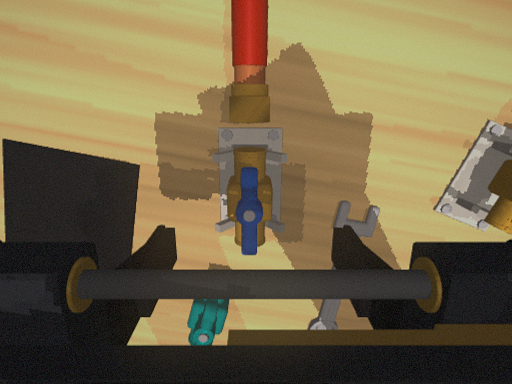

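The wrist view shows the blue handle at (249,210), centred between the fingers, with the red band behind it and the turquoise lookalike well clear at (208,318). I'll descend and grip.

Call:
apply_moves([
  {"grip": 0, "xyz": [-1, -2, 55], "rotation": [0, 0, 0]},
  {"grip": 0, "xyz": [-1, -2, 91], "rotation": [0, 0, 0]},
  {"grip": 0, "xyz": [-1, -2, 91], "rotation": [0, 0, 0]},
  {"grip": 255, "xyz": [-1, -2, 91], "rotation": [0, 0, 0]},
  {"grip": 255, "xyz": [-1, -2, 91], "rotation": [0, 0, 0]},
], squeeze=30)

```text
time: 2.7
ee_pos: [0.5171, 0.2076, 0.0411]
eef_rot: [0.769, -0.64, 0.001, -0.001]
ft_force: [0.3, -0.4, 0.9]
width: 0.074
```

Call:
apply_moves([
  {"grip": 255, "xyz": [0, 0, 0]},
  {"grip": 255, "xyz": [0, 0, 0]},
  {"grip": 255, "xyz": [0, 0, 0]},
])

```text
$.increments[0]: bad value
```

```bash
python3 go.py 0.516 0.209 0.14 -79.5  0.4545 0.372 0.12 -65
```

```text
t 2.7 p [0.5171 0.2076 0.0411] xang -79.6 zt [ 0.003 -0.    -1.   ] F [ 0.3 -0.4  0.9] w 0.074 q [ 0.08  0.45 -0.66  1.81  0.33  0.98 -2.1 ]
xyz [-1.5, 0.6, -98.9] rot [-0.2, -0.0, -0.1]
xyz [-173.0, 31.6, -79.0] rot [-0.1, -0.0, -14.6]
```

Call:
apply_moves([
  {"grip": 255, "xyz": [0, 0, 1], "rotation": [0, 0, 0]},
  {"grip": 255, "xyz": [0, 0, 1], "rotation": [0, 0, 0]},
  {"grip": 255, "xyz": [0, 0, 1], "rotation": [0, 0, 0]},
  {"grip": 255, "xyz": [0, 0, 1], "rotation": [0, 0, 0]},
  {"grip": 255, "xyz": [0, 0, 1], "rotation": [0, 0, 0]},
])

```text
time: 3.32
ee_pos: [0.5164, 0.2112, 0.0405]
eef_rot: [0.769, -0.639, -0.0, -0.003]
ft_force: [-1.7, 9.3, -0.6]
width: 0.034
```

```bash
python3 go.py 0.516 0.209 0.14 -79.5  0.4545 0.372 0.12 -65
```

```text
t 3.33 p [0.5164 0.2112 0.0405] xang -79.4 zt [ 0.003  0.005 -1.   ] F [-1.7  9.3 -0.6] w 0.034 q [ 0.08  0.45 -0.66  1.81  0.33  0.98 -2.1 ]
xyz [1.7, 0.5, -99.5] rot [-0.2, 0.2, 0.1]
xyz [-169.8, 31.0, -78.9] rot [-0.2, 0.2, -14.4]
```

Gripped at 34 mm. The grip pulled the TCP to y = 0.2112, which matches the wrist camera's 0.2106, so I'll use 0.211 for this bracket's axis. Lifting straight up, then over to the mat.

Call:
apply_moves([
  {"grip": 255, "xyz": [0, 0, -50], "rotation": [0, 0, 0]},
  {"grip": 255, "xyz": [0, 0, -100], "rotation": [0, 0, 0]},
  {"grip": 255, "xyz": [-56, 10, -98], "rotation": [0, 0, -5]},
  {"grip": 255, "xyz": [-112, 21, -90], "rotation": [0, 0, -10]},
  {"grip": 255, "xyz": [-169, 31, -80], "rotation": [0, 0, -14]},
])

```text
time: 3.95
ee_pos: [0.4541, 0.3723, 0.1208]
eef_rot: [0.842, -0.54, 0.0, -0.003]
ft_force: [0.7, 0.3, -2.7]
width: 0.0339
```

```bash
python3 go.py  0.4545 0.372 0.0165 -65; python3 - <<'E'
from h import *
c=cam("wrist"); cv2.imwrite("pics/w2.png",c["img"])
P=cloud(c); hsv=cv2.cvtColor(c["img"],cv2.COLOR_BGR2HSV)
s=r.read_state()
m=(cv2.inRange(hsv,(105,110,50),(128,255,255))>0)&(c["range_z"]>0)&(np.hypot(P[...,0]-s["ee_pos"][0],P[...,1]-s["ee_pos"][1])<.06)
Q=P[m]; print(m.sum(),Q.mean(0),np.percentile(Q[:,2],90))
m=(c["img"].max(2)<50)&(abs(P[...,2])<.015)&(c["range_z"]>0); Q=P[m]; print("mat",Q.min(0),Q.max(0),np.median(Q,0))
E
```

```text
t 3.95 p [0.4541 0.3723 0.1208] xang -65.3 zt [ 0.003  0.004 -1.   ] F [ 0.7  0.3 -2.7] w 0.0339 q [-0.14  0.44 -0.79  1.67  0.34  1.16 -2.15]
xyz [0.7, 0.3, 104.3] rot [-0.3, 0.1, -0.3]
1896 [0.46562923 0.37602643 0.16263147] 0.16482968984417878
mat [0.41020905 0.31228317 0.00051529] [0.51309925 0.42808602 0.00515674] [0.46971541 0.36664321 0.00283517]
```

View pics/w2.png

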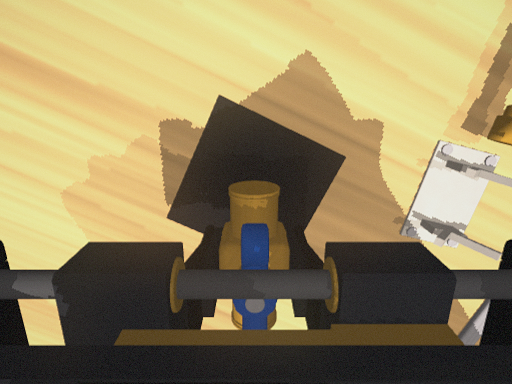

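The mat lies directly below; its extents give a centre of (0.454, 0.370). The valve hangs straight with its origin 13.5 mm below the TCP. Lowering it.

Call:
apply_moves([
  {"grip": 255, "xyz": [0, 0, 50], "rotation": [0, 0, 0]},
  {"grip": 255, "xyz": [0, 0, 90], "rotation": [0, 0, 0]},
  {"grip": 255, "xyz": [0, 0, 100], "rotation": [0, 0, 0]},
  {"grip": 255, "xyz": [0, 0, 103], "rotation": [0, 0, 0]},
  {"grip": 255, "xyz": [0, 0, 104], "rotation": [0, 0, 0]},
])

```text
time: 4.62
ee_pos: [0.4487, 0.3819, 0.0174]
eef_rot: [0.845, -0.534, -0.002, -0.005]
ft_force: [0.7, 0.1, -2.8]
width: 0.0338
```

```bash
python3 go.py  0.4487 0.3819 0.0165 -64.5
```

```text
t 4.62 p [0.4487 0.3819 0.0174] xang -64.6 zt [ 0.001  0.01  -1.   ] F [ 0.7  0.1 -2.8] w 0.0338 q [-0.2   0.57 -0.73  1.74  0.44  0.99 -2.22]
xyz [-0.0, 0.0, 0.9] rot [-0.3, 0.5, -0.1]
```

Call:
apply_moves([
  {"grip": 255, "xyz": [0, 0, 1], "rotation": [0, 0, 0]},
  {"grip": 255, "xyz": [0, 0, 1.5], "rotation": [0, 0, 0]},
  {"grip": 0, "xyz": [0, 0, 1.5], "rotation": [0, 0, 0]},
  {"grip": 0, "xyz": [0, 0, 1.5], "rotation": [0, 0, 0]},
  {"grip": 0, "xyz": [0, 0, 1.5], "rotation": [0, 0, 0]},
])

```text
time: 5.25
ee_pos: [0.4487, 0.382, 0.0159]
eef_rot: [0.845, -0.535, -0.002, -0.005]
ft_force: [0.1, 0.5, -0.1]
width: 0.0558
```

```bash
python3 go.py 0.4487 0.3819 0.12 -65   0.55 0.1 0.15 -90
```

```text
t 5.25 p [0.4487 0.382  0.0159] xang -64.6 zt [ 0.001  0.01  -1.   ] F [ 0.1  0.5 -0.1] w 0.0558 q [-0.2   0.58 -0.73  1.74  0.44  0.99 -2.22]
xyz [-0.9, -0.5, -104.0] rot [-0.3, 0.5, 0.4]
xyz [297.0, 28.6, -136.8] rot [-0.2, 0.6, 25.4]
```

The valve is down, the force is near zero and the fingers are 56 mm open. Lifting off and heading for the red valve.

Call:
apply_moves([
  {"grip": 0, "xyz": [0, 0, -50], "rotation": [0, 0, 0]},
  {"grip": 0, "xyz": [0, 0, -104], "rotation": [0, 0, 0]},
  {"grip": 0, "xyz": [60, 6, -130], "rotation": [0, 0.3, 10]},
  {"grip": 0, "xyz": [120, 12, -136], "rotation": [0, 0.6, 20]},
  {"grip": 0, "xyz": [180, 18, -136], "rotation": [0, 0.6, 25]},
])

```text
time: 5.88
ee_pos: [0.5103, 0.2087, 0.1514]
eef_rot: [0.708, -0.706, 0.002, -0.002]
ft_force: [1.2, 0.5, -0.6]
width: 0.0868
```

```bash
python3 go.py 0.562 -0.001 0.13 -102.2; python3 - <<'E'
from h import *
c=cam("wrist"); cv2.imwrite("pics/w3.png",c["img"]); np.savez("w3.npz",**c)
E
```

```text
t 5.88 p [0.5103 0.2087 0.1514] xang -89.8 zt [ 0.006  0.    -1.   ] F [ 1.2  0.5 -0.6] w 0.0868 q [ 0.12  0.3  -0.69  1.73  0.21  1.17 -2.2 ]
xyz [209.8, -51.0, 21.6] rot [-0.3, 0.1, 12.4]
```

View pics/w3.png

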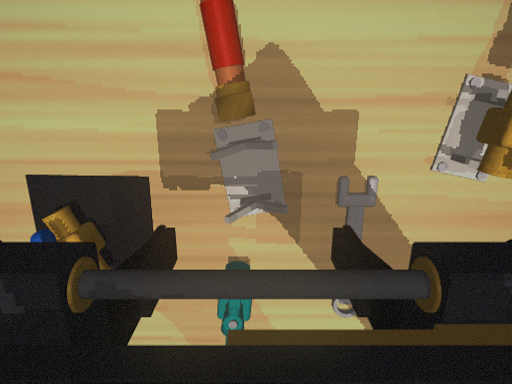

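The empty heating bracket shows clearly at (245,170), and the blue valve stands on the mat at (70,235). I'll measure the bracket from this view.

```bash
cat > br.py <<'E'
from meas import *
def bracket(c,x,y,band=None):
    P=cloud(c); ok=c["range_z"]>0; hsv=cv2.cvtColor(c["img"],cv2.COLOR_BGR2HSV)
    near=ok&(np.hypot(P[...,0]-x,P[...,1]-y)<.075)&(hsv[...,1]<70)&(hsv[...,2]>60)
    near&=(np.arange(384)<240)[:,None]
    F=P[near&(P[...,2]<.009)&(P[...,2]>.0025)]
    E=P[near&(P[...,2]>.018)&(P[...,2]<.06)]
    print("white n",len(F),len(E),"zfoot",np.median(F[:,2]).round(4), "zear max",np.percentile(E[:,2],98).round(4))
    (rc,sz,an)=cv2.minAreaRect(F[:,:2].astype(np.float32)); print(" foot rect",np.round(rc,4),np.round(sz,4),round(an,2))
    # ear upper corners, highest points per ear
    T=E[E[:,2]>.046]
    if len(T)>12:
        _,L,C=cv2.kmeans(T[:,:2].astype(np.float32),4,None,(3,50,1e-6),5,cv2.KMEANS_PP_CENTERS); print(" ear tips mean",C.mean(0).round(4)); print(C.round(4).tolist(),np.bincount(L.ravel()))
    # pipe
    pm=ok&(P[...,2]>.046)&(P[...,2]<.066)&(P[...,0]>x+.05)&(P[...,0]<x+.17)&(abs(P[...,1]-y-(P[...,0]-x)*np.tan(band))<.03)&(hsv[...,1]>90)
    if pm.sum()>50:
        th,l=lineangle(P[pm]); print(" pipe n",pm.sum(),"ang",th.round(3),"y at bracket x",(l[3]+(x-l[2])*np.tan(th)).round(4))
E
python3 - <<'E'
from br import *
c=dict(np.load("w3.npz")); bracket(c,.5205,.21,.185)
E
```

```text
white n 3848 1286 zfoot 0.0039 zear max 0.0527
 foot rect [0.5199 0.2111] [0.0895 0.0558] 10.39
 ear tips mean [0.5203 0.2111]
[[0.49709999561309814, 0.18400000035762787], [0.5435000061988831, 0.23819999396800995], [0.551800012588501, 0.19429999589920044], [0.4887999892234802, 0.22789999842643738]] [ 96  97 101  89]
 pipe n 3920 ang 0.187 y at bracket x 0.2106
```

The heating bracket is at (0.520, 0.211), yaw 10.4°. The foot rectangle, ear tips and pipe line all agree. On to the red valve.

Call:
apply_moves([
  {"grip": 0, "xyz": [210, -51, 21], "rotation": [0, 0, 12.4]},
  {"grip": 0, "xyz": [210, -51, 21], "rotation": [0, 0, 12.4]},
  {"grip": 0, "xyz": [210, -51, 21], "rotation": [0, 0, 12.4]},
  {"grip": 0, "xyz": [210, -51, 21], "rotation": [0, 0, 12.4]},
  {"grip": 0, "xyz": [210, -51, 21], "rotation": [0, 0, 12.4]},
])

```text
time: 6.55
ee_pos: [0.5628, -0.0157, 0.1299]
eef_rot: [-0.62, 0.784, -0.004, -0.0]
ft_force: [-0.1, 0.9, 0.3]
width: 0.0867
```

```bash
cat > hd.py <<'E'
from br import *
def handle(c,x,y,zr=(.074,.1)):
    P=cloud(c); hsv=cv2.cvtColor(c["img"],cv2.COLOR_BGR2HSV)
    m=(c["range_z"]>0)&(P[...,2]>zr[0])&(P[...,2]<zr[1])&(np.hypot(P[...,0]-x,P[...,1]-y)<.05)&(np.arange(384)<262)[:,None]&(hsv[...,1]>120)
    Q=P[m]; th,l=lineangle(Q); d=np.array([np.cos(th),np.sin(th)]); s=(Q[:,:2]-l[2:])@d
    v,u=np.nonzero(m); print("handle n",len(Q),"ctr",(l[2:]+d*(s.min()+s.max())/2).round(4),"len",np.ptp(s).round(3),"ang deg",np.degrees(th).round(1),"ztop",np.percentile(Q[:,2],90).round(4),"px",u.mean().round(),v.mean().round())
E
python3 - <<'E'
from hd import *
c=cam("wrist"); cv2.imwrite("pics/w4.png",c["img"]); np.savez("w4.npz",**c)
handle(c,.562,-.001); bracket(c,.558,0,-.217)
E
python3 go.py 0.562 -0.001 0.04 -102.2
```

```text
handle n 1487 ctr [ 0.5643 -0.0015] len 0.063 ang deg -11.4 ztop 0.0842 px 231.0 216.0
white n 1870 615 zfoot 0.0039 zear max 0.0533
 foot rect [ 5.592e-01 -2.000e-04] [0.0556 0.0897] 78.09
 ear tips mean [ 0.5638 -0.0024]
[[0.5906000137329102, 0.015699999406933784], [0.5821999907493591, -0.027699999511241913], [0.5302000045776367, -0.01679999940097332], [0.5521000027656555, 0.019200000911951065]] [126 120  17   6]
 pipe n 4995 ang -0.209 y at bracket x -1e-04
t 6.6 p [ 0.5626 -0.0128  0.1302] xang -103.1 zt [ 0.005 -0.005 -1.   ] F [-0.1  0.1  0.5] w 0.087 q [ 0.39  0.32 -0.53  1.73  0.18  1.13 -2.  ]
xyz [-11.7, 3.8, 90.2] rot [-0.3, -0.2, -0.9]
```

View pics/w4.png

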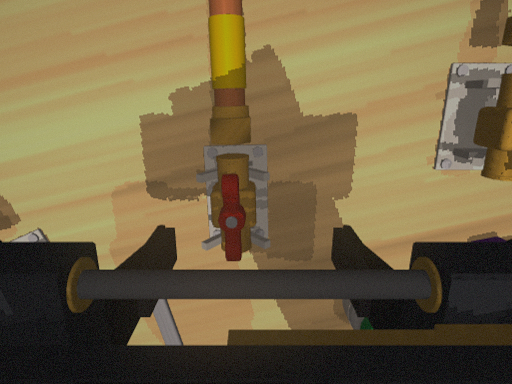

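The red handle is at (231,216), with the yellow band behind it. The gas bracket is at (0.559, 0.000), yaw −11.9°, and the red valve is at (0.564, −0.0015). I'll descend onto it.

```bash
python3 go.py 0.564 -0.0013 0.0405 -101.9
```

```text
t 6.6 p [ 0.5626 -0.0128  0.1302] xang -103.1 zt [ 0.005 -0.005 -1.   ] F [-0.1  0.1  0.5] w 0.087 q [ 0.39  0.32 -0.53  1.73  0.18  1.13 -2.  ]
xyz [-11.8, 1.8, 89.7] rot [-0.3, -0.2, -1.2]
```

Call:
apply_moves([
  {"grip": 0, "xyz": [-12, 2, 15], "rotation": [-0.3, -0.2, -1.2]},
  {"grip": 0, "xyz": [-12, 2, 60], "rotation": [-0.3, -0.2, -1.2]},
  {"grip": 0, "xyz": [-12, 2, 90], "rotation": [-0.3, -0.2, -1.2]},
  {"grip": 0, "xyz": [-12, 2, 90], "rotation": [-0.3, -0.2, -1.2]},
  {"grip": 255, "xyz": [-12, 2, 90], "rotation": [-0.3, -0.2, -1.2]},
], squeeze=30)

```text
time: 7.22
ee_pos: [0.5643, 0.0004, 0.0411]
eef_rot: [-0.63, 0.776, -0.0, 0.001]
ft_force: [0.1, -0.2, 0.7]
width: 0.0825
```

```bash
python3 go.py 0.564 -0.0013 0.0405 -101.9
```

```text
t 7.22 p [5.643e-01 4.000e-04 4.110e-02] xang -101.8 zt [ 0.001  0.001 -1.   ] F [ 0.1 -0.2  0.7] w 0.0825 q [ 0.35  0.43 -0.51  1.8   0.25  0.97 -2.05]
xyz [1.7, -0.0, 0.6] rot [-0.1, 0.1, 0.1]
```

Call:
apply_moves([
  {"grip": 255, "xyz": [1.7, 0, 0.5], "rotation": [0, 0, 0]},
  {"grip": 255, "xyz": [1.7, 0, 0.5], "rotation": [0, 0, 0]},
  {"grip": 255, "xyz": [1.7, 0, 0.5], "rotation": [0, 0, 0]},
  {"grip": 255, "xyz": [1.7, 0, 0.5], "rotation": [0, 0, 0]},
  {"grip": 255, "xyz": [1.7, 0, 0.5], "rotation": [0, 0, 0]},
])

```text
time: 7.85
ee_pos: [0.564, -0.0011, 0.0406]
eef_rot: [-0.63, 0.776, -0.0, 0.001]
ft_force: [1.6, 13.6, 1.4]
width: 0.0349
```

Call:
apply_moves([
  {"grip": 255, "xyz": [0, 0, 0], "rotation": [0, 0, 0]},
  {"grip": 255, "xyz": [0, 0, 0], "rotation": [0, 0, 0]},
])

```text
time: 8.1
ee_pos: [0.5641, -0.0005, 0.0407]
eef_rot: [-0.631, 0.776, 0.0, 0.001]
ft_force: [0.7, 3.5, -0.1]
width: 0.0335
```

```bash
python3 go.py 0.564 -0.0013 0.14 -101.9 0.522 0.212 0.12 -79.6
```

```text
t 8.1 p [ 5.641e-01 -5.000e-04  4.070e-02] xang -101.8 zt [ 0.002  0.002 -1.   ] F [ 0.7  3.5 -0.1] w 0.0335 q [ 0.35  0.43 -0.51  1.8   0.25  0.97 -2.04]
xyz [0.6, -0.2, -99.4] rot [-0.1, 0.1, 0.1]
xyz [-199.6, 84.6, -79.1] rot [-0.1, 0.1, -22.2]
```

Call:
apply_moves([
  {"grip": 255, "xyz": [0, 0, -50], "rotation": [0, 0, 0]},
  {"grip": 255, "xyz": [0, 0, -100], "rotation": [0, 0, 0]},
  {"grip": 255, "xyz": [-50, 21, -100], "rotation": [0, 0, -6]},
  {"grip": 255, "xyz": [-105, 45, -100], "rotation": [0, 0, -14]},
  {"grip": 255, "xyz": [-160, 68, -96], "rotation": [0, 0, -22]},
])

```text
time: 8.72
ee_pos: [0.5296, 0.1707, 0.1368]
eef_rot: [0.768, -0.64, 0.001, -0.001]
ft_force: [0.6, 0.6, -4.4]
width: 0.034
```

```bash
python3 go.py 0.52 0.211 0.12 -79.6
```

```text
t 8.72 p [0.5296 0.1707 0.1368] xang -79.6 zt [ 0.002  0.001 -1.   ] F [ 0.6  0.6 -4.4] w 0.034 q [ 0.19  0.33 -0.69  1.73  0.23  1.16 -1.95]
xyz [-41.4, 2.2, 16.8] rot [-0.1, 0.0, -0.0]
```

Call:
apply_moves([
  {"grip": 255, "xyz": [-41.4, 2.2, 17], "rotation": [0, 0, 0]},
  {"grip": 255, "xyz": [-41.4, 2.2, 17], "rotation": [0, 0, 0]},
  {"grip": 255, "xyz": [-41.4, 2.2, 17], "rotation": [0, 0, 0]},
  {"grip": 255, "xyz": [-41.4, 2.2, 17], "rotation": [0, 0, 0]},
])

```text
time: 9.22
ee_pos: [0.5206, 0.2094, 0.1198]
eef_rot: [0.767, -0.641, 0.001, -0.001]
ft_force: [0.2, -0.3, -4.1]
width: 0.0339
```

```bash
python3 - <<'E'
from hd import *
c=cam("wrist"); cv2.imwrite("pics/w5.png",c["img"]); np.savez("w5.npz",**c)
s=r.read_state()["ee_pos"]
P=cloud(c);hsv=cv2.cvtColor(c["img"],cv2.COLOR_BGR2HSV)
m=((cv2.inRange(hsv,(0,150,40),(6,255,255))|cv2.inRange(hsv,(170,150,40),(180,255,255)))>0)&(P[...,2]>.13)&(P[...,2]<.19)
v,u=np.nonzero(m);Q=P[m];print(m.sum(),u.min(),u.max(),v.min(),v.max(),Q.mean(0),Q.max(0))
E
python3 go.py 0.52 0.211 0.042 -79.6
```

```text
1944 233 275 221 328 [0.53319598 0.21062949 0.16092602] [0.55238671 0.21874145 0.16516909]
t 9.28 p [0.5206 0.2095 0.1199] xang -79.7 zt [ 0.002 -0.    -1.   ] F [-0.2  0.1 -3.5] w 0.0338 q [ 0.12  0.36 -0.7   1.74  0.26  1.13 -2.05]
xyz [-1.6, 0.5, 77.9] rot [-0.1, -0.0, -0.1]
```

View pics/w5.png

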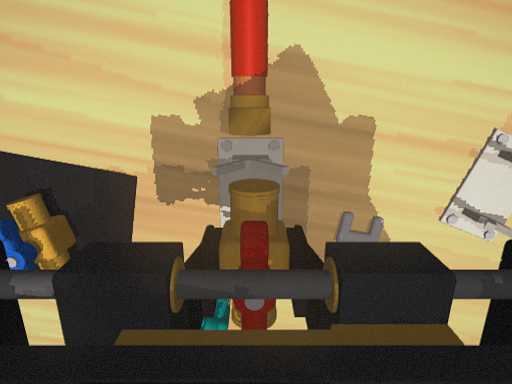

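The valve hangs square over the bracket, its red handle in line with the red band. I'll lower to just above the notches and check.

Call:
apply_moves([
  {"grip": 255, "xyz": [-1.6, 2, 30], "rotation": [0, 0, 0]},
  {"grip": 255, "xyz": [-1.6, 2, 53], "rotation": [0, 0, 0]},
  {"grip": 255, "xyz": [-1.6, 2, 53], "rotation": [0, 0, 0]},
  {"grip": 255, "xyz": [-1.6, 2, 53], "rotation": [0, 0, 0]},
])

```text
time: 9.78
ee_pos: [0.5192, 0.2106, 0.068]
eef_rot: [0.767, -0.641, 0.001, -0.001]
ft_force: [-0.5, 0.9, -3.6]
width: 0.0339
```

```bash
python3 go.py 0.519 0.211 0.0415 -79.6
```

```text
t 9.78 p [0.5192 0.2106 0.068 ] xang -79.8 zt [ 0.004  0.    -1.   ] F [-0.5  0.9 -3.6] w 0.0339 q [ 0.1   0.42 -0.68  1.79  0.31  1.03 -2.09]
xyz [-0.4, 0.3, 26.5] rot [-0.2, -0.0, -0.2]
```

Call:
apply_moves([
  {"grip": 255, "xyz": [-0.4, 0.3, 13], "rotation": [0, 0, 0]},
  {"grip": 255, "xyz": [-0.4, 0.3, 22], "rotation": [0, 0, 0]},
  {"grip": 255, "xyz": [-0.4, 0.3, 26], "rotation": [0, 0, 0]},
  {"grip": 255, "xyz": [-0.4, 0.3, 26.5], "rotation": [0, 0, 0]},
  {"grip": 255, "xyz": [-0.4, 0.3, 26.5], "rotation": [0, 0, 0]},
])

```text
time: 10.4
ee_pos: [0.5189, 0.2113, 0.0416]
eef_rot: [0.767, -0.641, 0.001, -0.001]
ft_force: [-0.1, 1.0, -3.2]
width: 0.0339
```

```bash
python3 go.py 0.519 0.211 0.0405 -79.6
```

```text
t 10.4 p [0.5189 0.2113 0.0416] xang -79.8 zt [ 0.003  0.001 -1.   ] F [-0.1  1.  -3.2] w 0.0339 q [ 0.08  0.46 -0.66  1.8   0.33  0.99 -2.11]
xyz [0.3, -0.1, 1.1] rot [-0.2, 0.0, -0.2]
```

Lowering the last 1 mm, releasing, then lifting.

Call:
apply_moves([
  {"grip": 255, "xyz": [0.3, 0, 1.2], "rotation": [0, 0, 0]},
  {"grip": 0, "xyz": [0.3, 0, 1.2], "rotation": [0, 0, 0]},
  {"grip": 0, "xyz": [0.3, 0, 1.2], "rotation": [0, 0, 0]},
  {"grip": 0, "xyz": [0.3, 0, 1.2], "rotation": [0, 0, 0]},
  {"grip": 0, "xyz": [0.3, 0, 1.2], "rotation": [0, 0, 0]},
])

```text
time: 11.02
ee_pos: [0.519, 0.2109, 0.0404]
eef_rot: [0.767, -0.641, 0.001, -0.001]
ft_force: [0.6, 0.6, -0.2]
width: 0.0659
```

Call:
apply_moves([
  {"grip": 0, "xyz": [0, 0, -45], "rotation": [0, 0, 0]},
  {"grip": 0, "xyz": [0, 0, -90], "rotation": [0, 0, 0]},
  {"grip": 0, "xyz": [0, 0, -90], "rotation": [0, 0, 0]},
])

```text
time: 11.4
ee_pos: [0.5206, 0.2118, 0.1339]
eef_rot: [0.767, -0.641, 0.003, -0.004]
ft_force: [0.3, -0.9, -0.7]
width: 0.0859
```

```bash
python3 - <<'E'
from hd import *
c=cam("wrist"); cv2.imwrite("pics/w6.png",c["img"]); np.savez("w6.npz",**c)
handle(c,.52,.211)
E
python3 go.py 0.571 -0.215 0.14 -103.6
```

```text
handle n 1411 ctr [0.5193 0.2114] len 0.063 ang deg 10.4 ztop 0.0843 px 253.0 214.0
t 11.45 p [0.5196 0.2111 0.1318] xang -79.8 zt [ 0.006  0.001 -1.   ] F [ 0.4 -1.2 -0.2] w 0.0866 q [ 0.13  0.35 -0.71  1.73  0.25  1.15 -2.04]
xyz [428.4, 24.9, -8.4] rot [-0.4, 0.1, 23.8]
```

View pics/w6.png

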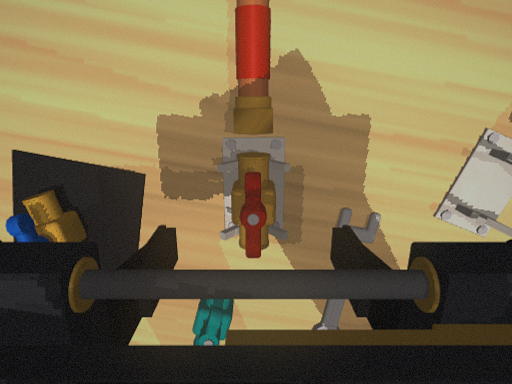

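The red valve is seated at (0.519, 0.211), 10.4°, handle top at 84 mm. Going to the yellow valve.

Call:
apply_moves([
  {"grip": 0, "xyz": [428, 25, -8], "rotation": [-0.4, 0, 24]},
  {"grip": 0, "xyz": [428, 25, -8], "rotation": [-0.4, 0, 24]},
  {"grip": 0, "xyz": [428, 25, -8], "rotation": [-0.4, 0, 24]},
  {"grip": 0, "xyz": [428, 25, -8], "rotation": [-0.4, 0, 24]},
  {"grip": 0, "xyz": [428, 25, -8], "rotation": [-0.4, 0, 24]},
])

```text
time: 12.08
ee_pos: [0.5559, -0.1014, 0.1359]
eef_rot: [-0.617, 0.787, 0.001, -0.0]
ft_force: [0.8, 0.0, -0.4]
width: 0.0875
```

```bash
python3 go.py 0.572 -0.215 0.13 -103.6
```

```text
t 12.07 p [ 0.5559 -0.1014  0.1359] xang -103.8 zt [-0.002  0.001 -1.   ] F [ 0.8  0.  -0.4] w 0.0875 q [ 0.51  0.32 -0.49  1.72  0.16  1.15 -1.83]
xyz [106.5, -42.7, 5.7] rot [0.1, 0.0, -0.2]
```

Call:
apply_moves([
  {"grip": 0, "xyz": [106.5, -43, 6], "rotation": [0, 0, 0]},
  {"grip": 0, "xyz": [106.5, -43, 6], "rotation": [0, 0, 0]},
  {"grip": 0, "xyz": [106.5, -43, 6], "rotation": [0, 0, 0]},
  {"grip": 0, "xyz": [106.5, -43, 6], "rotation": [0, 0, 0]},
])

```text
time: 12.58
ee_pos: [0.5718, -0.2141, 0.1284]
eef_rot: [-0.617, 0.787, 0.002, -0.001]
ft_force: [-0.6, 0.5, 0.1]
width: 0.0869
```

```bash
python3 - <<'E'
from hd import *
c=cam("wrist"); cv2.imwrite("pics/w7.png",c["img"]); np.savez("w7.npz",**c)
handle(c,.573,-.215); bracket(c,.577,-.2155,-.241)
E
python3 go.py 0.573 -0.215 0.0405 -103.6
```

```text
handle n 1494 ctr [ 0.5746 -0.2159] len 0.062 ang deg -13.4 ztop 0.0842 px 254.0 210.0
white n 2290 794 zfoot 0.0039 zear max 0.0528
 foot rect [ 0.5784 -0.2169] [0.0557 0.0867] 76.4
 ear tips mean [ 0.5776 -0.2166]
[[0.5996000170707703, -0.24469999969005585], [0.5454000234603882, -0.2321999967098236], [0.6098999977111816, -0.2013999968767166], [0.5557000041007996, -0.1882999986410141]] [122 108 127 107]
 pipe n 4420 ang -0.237 y at bracket x -0.2164
t 12.62 p [ 0.5721 -0.2134  0.1289] xang -103.7 zt [-0.003  0.002 -1.   ] F [-0.3  0.6 -0.5] w 0.0873 q [ 0.62  0.41 -0.42  1.6   0.18  1.17 -1.65]
xyz [1.5, -1.6, 88.4] rot [0.2, 0.1, -0.1]
```

View pics/w7.png

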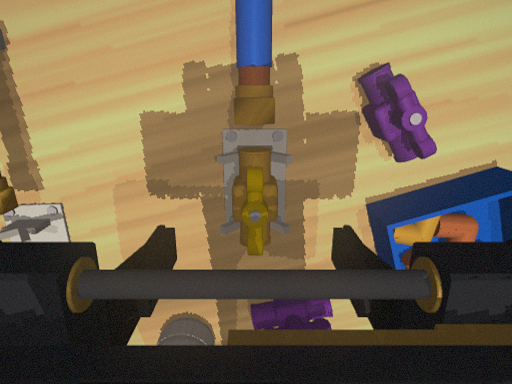

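The yellow handle is at (254,210) with the blue band behind it; the bin and purple lookalikes are clear of the fingers. The cold bracket is at (0.5777, −0.2166), yaw −13.6°. Gripping.

Call:
apply_moves([
  {"grip": 0, "xyz": [1.8, -2.7, 40], "rotation": [0, 0, 0]},
  {"grip": 0, "xyz": [1.8, -2.7, 88], "rotation": [0, 0, 0]},
  {"grip": 0, "xyz": [1.8, -2.7, 88], "rotation": [0, 0, 0]},
  {"grip": 0, "xyz": [1.8, -2.7, 88], "rotation": [0, 0, 0]},
  {"grip": 255, "xyz": [1.8, -2.7, 88], "rotation": [0, 0, 0]},
], squeeze=30)

```text
time: 13.25
ee_pos: [0.5755, -0.2156, 0.0432]
eef_rot: [-0.618, 0.786, 0.001, 0.0]
ft_force: [1.0, -1.0, 1.1]
width: 0.0826
```

```bash
python3 go.py 0.5743 -0.2158 0.0405 -103.6
```

```text
t 13.25 p [ 0.5755 -0.2156  0.0432] xang -103.7 zt [-0.     0.001 -1.   ] F [ 1.  -1.   1.1] w 0.0826 q [ 0.6   0.51 -0.4   1.66  0.22  1.02 -1.68]
xyz [0.5, 1.1, 2.7] rot [0.0, 0.1, -0.1]
```

Call:
apply_moves([
  {"grip": 255, "xyz": [0.5, 1, 2.7], "rotation": [0, 0, 0]},
  {"grip": 255, "xyz": [0.5, 1, 2.7], "rotation": [0, 0, 0]},
  {"grip": 255, "xyz": [0.5, 1, 2.7], "rotation": [0, 0, 0]},
  {"grip": 255, "xyz": [0.5, 1, 2.7], "rotation": [0, 0, 0]},
  {"grip": 255, "xyz": [0.5, 1, 2.7], "rotation": [0, 0, 0]},
])

```text
time: 13.88
ee_pos: [0.5743, -0.2158, 0.0405]
eef_rot: [-0.618, 0.786, 0.001, 0.0]
ft_force: [1.0, -0.5, -0.4]
width: 0.0351
```

Call:
apply_moves([
  {"grip": 255, "xyz": [0, 0, 0], "rotation": [0, 0, 0]},
  {"grip": 255, "xyz": [0, 0, 0], "rotation": [0, 0, 0]},
])

```text
time: 14.12
ee_pos: [0.5745, -0.2154, 0.0405]
eef_rot: [-0.618, 0.786, 0.001, 0.001]
ft_force: [0.5, 2.9, 0.2]
width: 0.0336
```

```bash
python3 go.py 0.5743 -0.2158 0.14 -103.6 0.559 0 0.14 -101.9
```

```text
t 14.12 p [ 0.5745 -0.2154  0.0405] xang -103.6 zt [-0.     0.002 -1.   ] F [0.5 2.9 0.2] w 0.0336 q [ 0.6   0.51 -0.4   1.67  0.23  1.01 -1.68]
xyz [0.3, 0.1, -99.5] rot [0.0, 0.1, -0.0]
xyz [-205.8, 65.9, -99.1] rot [0.0, 0.1, -1.7]
```

Call:
apply_moves([
  {"grip": 255, "xyz": [0, 0, -50], "rotation": [0, 0, 0]},
  {"grip": 255, "xyz": [0, 0, -99], "rotation": [0, 0, 0]},
  {"grip": 255, "xyz": [-55, 18, -99], "rotation": [0, 0, -0.5]},
  {"grip": 255, "xyz": [-112, 36, -99], "rotation": [0, 0, -1]},
  {"grip": 255, "xyz": [-170, 54, -99], "rotation": [0, 0, -1.7]},
])

```text
time: 14.75
ee_pos: [0.5614, -0.0364, 0.1395]
eef_rot: [-0.629, 0.777, 0.001, 0.0]
ft_force: [1.2, 0.5, -3.1]
width: 0.0337
```

```bash
python3 go.py 0.559 0 0.10 -101.9
```

```text
t 14.75 p [ 0.5614 -0.0364  0.1395] xang -102.0 zt [-0.     0.001 -1.   ] F [ 1.2  0.5 -3.1] w 0.0337 q [ 0.43  0.31 -0.52  1.72  0.17  1.15 -1.92]
xyz [-35.1, 9.9, 39.6] rot [0.0, 0.1, -0.1]
```

Call:
apply_moves([
  {"grip": 255, "xyz": [-35, 10, 20], "rotation": [0, 0, 0]},
  {"grip": 255, "xyz": [-35, 10, 40], "rotation": [0, 0, 0]},
  {"grip": 255, "xyz": [-35, 10, 72], "rotation": [0, 0, 0]},
  {"grip": 255, "xyz": [-35, 10, 72], "rotation": [0, 0, 0]},
  {"grip": 255, "xyz": [-35, 10, 72], "rotation": [0, 0, 0]},
])

```text
time: 15.38
ee_pos: [0.5592, -0.0001, 0.0685]
eef_rot: [-0.629, 0.777, 0.0, 0.0]
ft_force: [0.3, 0.5, -3.1]
width: 0.0339
```

```bash
python3 go.py 0.559 0 0.0412 -101.9; python3 - <<'E'
from hd import *
c=cam("wrist"); cv2.imwrite("pics/w8.png",c["img"]); np.savez("w8.npz",**c)
P=cloud(c);hsv=cv2.cvtColor(c["img"],cv2.COLOR_BGR2HSV)
E
```

```text
t 15.38 p [ 5.592e-01 -1.000e-04  6.850e-02] xang -102.0 zt [ 0.     0.001 -1.   ] F [ 0.3  0.5 -3.1] w 0.0339 q [ 0.36  0.39 -0.52  1.79  0.22  1.02 -2.03]
xyz [-0.1, 0.3, 27.3] rot [0.0, 0.1, -0.1]
```

View pics/w8.png

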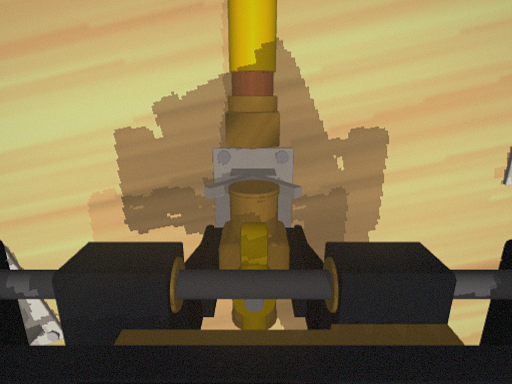

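The yellow valve hangs centred over the yellow pipe's bracket: tail at (254,190), notch at (253,185), band in line above. Lowering and releasing.

Call:
apply_moves([
  {"grip": 255, "xyz": [0, 0, 13], "rotation": [0, 0, 0]},
  {"grip": 255, "xyz": [0, 0, 22], "rotation": [0, 0, 0]},
  {"grip": 255, "xyz": [0, 0, 26], "rotation": [0, 0, 0]},
  {"grip": 255, "xyz": [0, 0, 27.5], "rotation": [0, 0, 0]},
  {"grip": 255, "xyz": [0, 0, 28], "rotation": [0, 0, 0]},
])

```text
time: 16.05
ee_pos: [0.5597, 0.0002, 0.041]
eef_rot: [-0.629, 0.777, 0.0, 0.001]
ft_force: [-0.6, 1.4, -2.4]
width: 0.034
```

Call:
apply_moves([
  {"grip": 0, "xyz": [0, 0, 0], "rotation": [0, 0, 0]},
  {"grip": 0, "xyz": [0, 0, 0], "rotation": [0, 0, 0]},
  {"grip": 0, "xyz": [0, 0, 0], "rotation": [0, 0, 0]},
  {"grip": 0, "xyz": [0, 0, 0], "rotation": [0, 0, 0]},
])

```text
time: 16.55
ee_pos: [0.5598, 0.0001, 0.0411]
eef_rot: [-0.629, 0.777, 0.0, 0.001]
ft_force: [-0.0, 1.2, 0.3]
width: 0.0657
```

Call:
apply_moves([
  {"grip": 0, "xyz": [0, 0, -45], "rotation": [0, 0, 0]},
  {"grip": 0, "xyz": [0, 0, -90], "rotation": [0, 0, 0]},
  {"grip": 0, "xyz": [0, 0, -90], "rotation": [0, 0, 0]},
])

```text
time: 16.92
ee_pos: [0.5619, 0.0002, 0.1348]
eef_rot: [-0.629, 0.777, -0.002, 0.003]
ft_force: [-0.6, -0.1, -0.5]
width: 0.086
```

```bash
python3 - <<'E'
from hd import *
c=cam("wrist"); cv2.imwrite("pics/w9.png",c["img"]); np.savez("w9.npz",**c)
handle(c,.559,0); bracket(c,.559,0,-.21)
c=cam("top"); P=cloud(c); hsv=cv2.cvtColor(c["img"],cv2.COLOR_BGR2HSV)
cv2.imwrite("pics/top1.png",cv2.resize(c["img"][110:260,100:420],None,fx=2.5,fy=2.5,interpolation=cv2.INTER_CUBIC))
m=(c["range_z"]>0)&(P[...,2]>.03)&(P[...,2]<.07)&(np.hypot(P[...,0]-.449,P[...,1]-.382)<.06)
print("blue on mat",m.sum(),P[m].mean(0)); m2=m&(P[...,2]>.05); print(P[m2].mean(0),np.degrees(lineangle(P[m2])[0]),P[m2].max(0))
E
python3 go.py 0.555 0.15 0.2 -79.6 0.449 0.382 0.12 -65
```

```text
handle n 1415 ctr [5.598e-01 3.000e-04] len 0.062 ang deg -11.9 ztop 0.0842 px 253.0 214.0
white n 2020 786 zfoot 0.0039 zear max 0.0528
 foot rect [ 5.605e-01 -4.000e-04] [0.0555 0.0871] 78.11
 ear tips mean [ 5.598e-01 -2.000e-04]
[[0.5382000207901001, 0.026799999177455902], [0.5821999907493591, -0.02759999968111515], [0.5910999774932861, 0.016100000590085983], [0.527899980545044, -0.01600000075995922]] [100 113 111  99]
 pipe n 4674 ang -0.207 y at bracket x -1e-04
blue on mat 231 [0.44662867 0.37608263 0.04698025]
[0.44720896 0.37860764 0.0584495 ] 24.805319 [0.47539952 0.39608954 0.06472564]
t 17.02 p [ 5.597e-01 -2.000e-04  1.311e-01] xang -102.0 zt [ 0.002  0.001 -1.   ] F [ 0.1  0.4 -1.1] w 0.0868 q [ 0.38  0.32 -0.54  1.74  0.18  1.14 -2.  ]
xyz [-146.0, 35.7, -68.7] rot [-0.1, 0.1, -22.4]
xyz [-350.8, 187.7, 11.3] rot [-0.1, 0.0, -37.0]
```

View pics/top1.png

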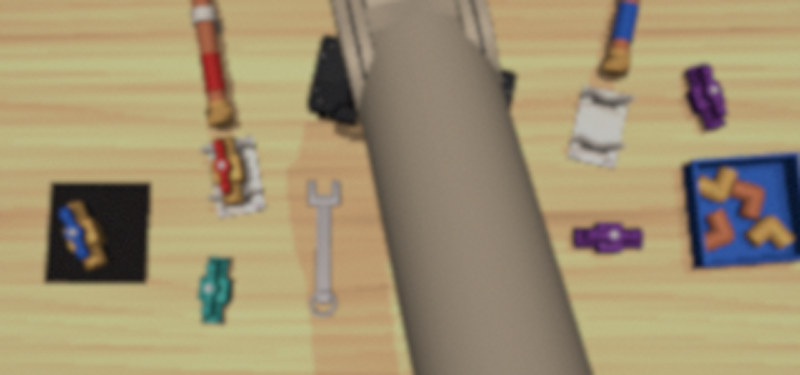

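The yellow valve is seated within 1 mm. The blue valve stands upright on the mat near (0.449, 0.381), 25°. Going back for it.

Call:
apply_moves([
  {"grip": 0, "xyz": [-351, 188, -20], "rotation": [0, 0, -37]},
  {"grip": 0, "xyz": [-351, 188, -20], "rotation": [0, 0, -37]},
  {"grip": 0, "xyz": [-351, 188, -20], "rotation": [0, 0, -37]},
  {"grip": 0, "xyz": [-351, 188, -20], "rotation": [0, 0, -37]},
  {"grip": 0, "xyz": [-351, 188, -20], "rotation": [0, 0, -37]},
])

```text
time: 17.65
ee_pos: [0.4714, 0.3008, 0.1457]
eef_rot: [0.844, -0.537, 0.0, -0.0]
ft_force: [1.7, -0.3, -0.5]
width: 0.087
```

```bash
python3 go.py 0.449 0.382 0.11 -65
```

```text
t 17.65 p [0.4714 0.3008 0.1457] xang -65.0 zt [ 0.  0. -1.] F [ 1.7 -0.3 -0.5] w 0.087 q [ 0.01  0.36 -0.79  1.71  0.27  1.19 -1.98]
xyz [-83.0, -14.0, 35.7] rot [-0.0, -0.0, 0.0]
```

Call:
apply_moves([
  {"grip": 0, "xyz": [-83, -14, 18], "rotation": [0, 0, 0]},
  {"grip": 0, "xyz": [-83, -14, 36], "rotation": [0, 0, 0]},
  {"grip": 0, "xyz": [-83, -14, 36], "rotation": [0, 0, 0]},
  {"grip": 0, "xyz": [-83, -14, 36], "rotation": [0, 0, 0]},
])

```text
time: 18.15
ee_pos: [0.4493, 0.3809, 0.1091]
eef_rot: [0.843, -0.537, 0.0, 0.001]
ft_force: [0.9, 0.1, 0.8]
width: 0.0868
```

```bash
python3 - <<'E'
from hd import *
c=cam("wrist"); cv2.imwrite("pics/w10.png",c["img"]); np.savez("w10.npz",**c)
handle(c,.449,.382,(.048,.075))
E
python3 go.py 0.449 0.382 0.017 -65
```

```text
handle n 1325 ctr [0.4487 0.381 ] len 0.062 ang deg 25.3 ztop 0.0604 px 252.0 212.0
t 18.2 p [0.4498 0.3807 0.1096] xang -65.0 zt [ 0.    -0.001 -1.   ] F [ 0.2 -0.1  0.1] w 0.0869 q [-0.16  0.47 -0.78  1.67  0.35  1.16 -2.17]
xyz [-1.6, 0.2, 92.6] rot [-0.0, -0.0, -0.0]
```

View pics/w10.png

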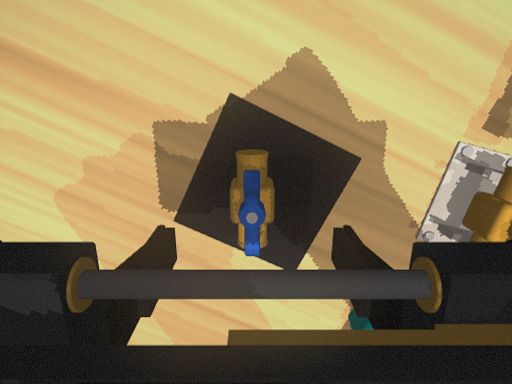

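The blue handle is at (252,212), centred and aligned at 25.3°. Descending and gripping.

Call:
apply_moves([
  {"grip": 0, "xyz": [-0.7, 0.7, 40], "rotation": [0, 0, -0.3]},
  {"grip": 0, "xyz": [-0.7, 0.7, 80], "rotation": [0, 0, -0.3]},
  {"grip": 0, "xyz": [-0.7, 0.7, 92], "rotation": [0, 0, -0.3]},
  {"grip": 0, "xyz": [-0.7, 0.7, 92], "rotation": [0, 0, -0.3]},
  {"grip": 255, "xyz": [-0.7, 0.7, 92], "rotation": [0, 0, -0.3]},
], squeeze=30)

```text
time: 18.82
ee_pos: [0.4499, 0.3816, 0.0194]
eef_rot: [0.844, -0.536, 0.001, -0.001]
ft_force: [0.1, -1.8, -0.2]
width: 0.0824
```

```bash
python3 go.py 0.449 0.381 0.017 -64.7
```

```text
t 18.82 p [0.4499 0.3816 0.0194] xang -64.8 zt [ 0.002  0.001 -1.   ] F [ 0.1 -1.8 -0.2] w 0.0824 q [-0.2   0.58 -0.73  1.73  0.45  1.   -2.23]
xyz [0.1, 1.1, 2.4] rot [-0.2, -0.0, -0.1]
```

Call:
apply_moves([
  {"grip": 255, "xyz": [0, 1, 2.4], "rotation": [0, 0, 0]},
  {"grip": 255, "xyz": [0, 1, 2.4], "rotation": [0, 0, 0]},
  {"grip": 255, "xyz": [0, 1, 2.4], "rotation": [0, 0, 0]},
  {"grip": 255, "xyz": [0, 1, 2.4], "rotation": [0, 0, 0]},
  {"grip": 255, "xyz": [0, 1, 2.4], "rotation": [0, 0, 0]},
])

```text
time: 19.45
ee_pos: [0.449, 0.3813, 0.017]
eef_rot: [0.844, -0.536, 0.001, -0.001]
ft_force: [-0.4, 1.4, 0.5]
width: 0.0349
```

Call:
apply_moves([
  {"grip": 255, "xyz": [0, 0, 0], "rotation": [0, 0, 0]},
  {"grip": 255, "xyz": [0, 0, 0], "rotation": [0, 0, 0]},
])

```text
time: 19.7
ee_pos: [0.449, 0.3813, 0.017]
eef_rot: [0.844, -0.536, 0.001, -0.001]
ft_force: [-0.4, -0.3, 0.3]
width: 0.0337
```

```bash
python3 go.py 0.45 0.381 0.19 -64.7 0.5 0.2 0.19 -85  0.53 0 0.19 -103.6
```

```text
t 19.7 p [0.449  0.3813 0.017 ] xang -64.8 zt [ 0.002  0.001 -1.   ] F [-0.4 -0.3  0.3] w 0.0337 q [-0.2   0.58 -0.73  1.74  0.45  1.   -2.23]
xyz [0.7, -1.3, -173.0] rot [-0.1, 0.0, -0.1]
xyz [185.8, 30.7, -173.1] rot [-0.1, 0.0, 20.2]
xyz [379.5, 88.7, -173.3] rot [-0.1, 0.1, 38.8]
```

Call:
apply_moves([
  {"grip": 255, "xyz": [0, 0, -58], "rotation": [0, 0, 0]},
  {"grip": 255, "xyz": [0, 0, -116], "rotation": [0, 0, 0]},
  {"grip": 255, "xyz": [0, 0, -173], "rotation": [0, 0, 0]},
  {"grip": 255, "xyz": [55, 9, -173], "rotation": [0, 0, 6]},
  {"grip": 255, "xyz": [115, 19, -173], "rotation": [0, 0, 13]},
])

```text
time: 20.32
ee_pos: [0.4803, 0.2682, 0.1902]
eef_rot: [0.778, -0.628, 0.001, -0.001]
ft_force: [1.4, -0.8, -3.0]
width: 0.0341
```

```bash
python3 go.py 0.54 0 0.19 -103.6
```

```text
t 20.32 p [0.4803 0.2682 0.1902] xang -77.9 zt [ 0.003  0.001 -1.   ] F [ 1.4 -0.8 -3. ] w 0.0341 q [ 0.07  0.28 -0.77  1.69  0.2   1.25 -2.1 ]
xyz [274.8, -2.0, 0.0] rot [-0.2, 0.1, 25.7]
```

Call:
apply_moves([
  {"grip": 255, "xyz": [275, -2, 0], "rotation": [0, 0, 25.7]},
  {"grip": 255, "xyz": [275, -2, 0], "rotation": [0, 0, 25.7]},
  {"grip": 255, "xyz": [275, -2, 0], "rotation": [0, 0, 25.7]},
  {"grip": 255, "xyz": [275, -2, 0], "rotation": [0, 0, 25.7]},
  {"grip": 255, "xyz": [275, -2, 0], "rotation": [0, 0, 25.7]},
])

```text
time: 20.95
ee_pos: [0.54, -0.005, 0.1895]
eef_rot: [-0.617, 0.787, -0.001, 0.001]
ft_force: [-0.1, 1.8, -2.3]
width: 0.0336
```

```bash
python3 go.py 0.5777 -0.2166 0.15 -103.6
```

```text
t 20.95 p [ 0.54   -0.005   0.1895] xang -103.9 zt [ 0.002  0.    -1.   ] F [-0.1  1.8 -2.3] w 0.0336 q [ 0.41  0.22 -0.54  1.72  0.12  1.24 -1.98]
xyz [196.4, -87.3, 39.5] rot [-0.1, 0.0, -0.3]
```

Call:
apply_moves([
  {"grip": 255, "xyz": [50, -22, 0], "rotation": [0, 0, -0.3]},
  {"grip": 255, "xyz": [105, -47, 10], "rotation": [0, 0, -0.3]},
  {"grip": 255, "xyz": [160, -71, 25], "rotation": [0, 0, -0.3]},
  {"grip": 255, "xyz": [196, -87, 39], "rotation": [0, 0, -0.3]},
  {"grip": 255, "xyz": [196, -87, 39], "rotation": [0, 0, -0.3]},
])

```text
time: 21.58
ee_pos: [0.5758, -0.2201, 0.1481]
eef_rot: [-0.616, 0.787, 0.001, -0.001]
ft_force: [-0.2, 1.0, -2.4]
width: 0.0337
```

```bash
python3 go.py 0.5777 -0.2166 0.068 -103.6
```

```text
t 21.57 p [ 0.5758 -0.2201  0.1481] xang -103.9 zt [-0.002  0.    -1.   ] F [-0.2  1.  -2.4] w 0.0337 q [ 0.61  0.4  -0.4   1.57  0.17  1.21 -1.64]
xyz [-3.9, -1.1, 80.1] rot [0.1, -0.0, -0.3]
```

Call:
apply_moves([
  {"grip": 255, "xyz": [-3.9, -1.1, 25], "rotation": [0.1, 0, -0.3]},
  {"grip": 255, "xyz": [-3.9, -1.1, 60], "rotation": [0.1, 0, -0.3]},
  {"grip": 255, "xyz": [-3.9, -1.1, 80], "rotation": [0.1, 0, -0.3]},
  {"grip": 255, "xyz": [-3.9, -1.1, 80], "rotation": [0.1, 0, -0.3]},
  {"grip": 255, "xyz": [-3.9, -1.1, 80], "rotation": [0.1, 0, -0.3]},
])

```text
time: 22.2
ee_pos: [0.5785, -0.2166, 0.0695]
eef_rot: [-0.619, 0.786, -0.001, 0.0]
ft_force: [0.5, 0.5, -1.5]
width: 0.0335
```

```bash
python3 go.py 0.5777 -0.2166 0.041 -103.6; python3 - <<'E'
from hd import *
c=cam("wrist"); cv2.imwrite("pics/w11.png",c["img"])
E
```

```text
t 22.2 p [ 0.5785 -0.2166  0.0695] xang -103.6 zt [ 0.002 -0.001 -1.   ] F [ 0.5  0.5 -1.5] w 0.0335 q [ 0.59  0.48 -0.39  1.64  0.2   1.06 -1.67]
xyz [0.2, 0.8, 28.5] rot [-0.1, -0.0, 0.0]
```

View pics/w11.png

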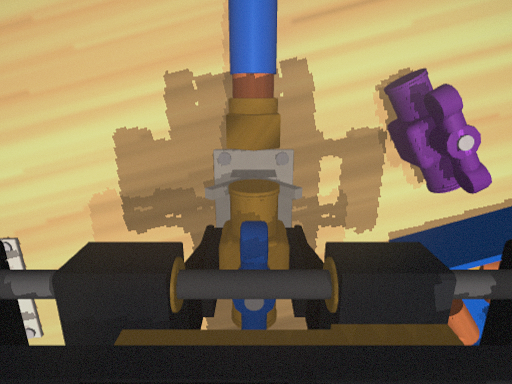

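The blue valve is centred over the blue pipe's bracket: tail at (254,190), band in line. Lowering and releasing.

Call:
apply_moves([
  {"grip": 255, "xyz": [0.2, 0.8, 13], "rotation": [0, 0, 0]},
  {"grip": 255, "xyz": [0.2, 0.8, 22], "rotation": [0, 0, 0]},
  {"grip": 255, "xyz": [0.2, 0.8, 26], "rotation": [0, 0, 0]},
  {"grip": 255, "xyz": [0.2, 0.8, 28], "rotation": [0, 0, 0]},
  {"grip": 255, "xyz": [0.2, 0.8, 28.5], "rotation": [0, 0, 0]},
])

```text
time: 22.88
ee_pos: [0.578, -0.2165, 0.0413]
eef_rot: [-0.619, 0.786, -0.001, 0.001]
ft_force: [0.4, 1.1, -0.5]
width: 0.0337
```

Call:
apply_moves([
  {"grip": 0, "xyz": [0, 0, 0], "rotation": [0, 0, 0]},
  {"grip": 0, "xyz": [0, 0, 0], "rotation": [0, 0, 0]},
  {"grip": 0, "xyz": [0, 0, 0], "rotation": [0, 0, 0]},
  {"grip": 0, "xyz": [0, 0, 0], "rotation": [0, 0, 0]},
])

```text
time: 23.38
ee_pos: [0.5781, -0.2166, 0.0414]
eef_rot: [-0.619, 0.786, -0.001, 0.001]
ft_force: [-0.1, 0.5, -0.6]
width: 0.0657
```

Call:
apply_moves([
  {"grip": 0, "xyz": [0, 0, -45], "rotation": [0, 0, 0]},
  {"grip": 0, "xyz": [0, 0, -90], "rotation": [0, 0, 0]},
  {"grip": 0, "xyz": [0, 0, -90], "rotation": [0, 0, 0]},
])

```text
time: 23.75
ee_pos: [0.5801, -0.2171, 0.1355]
eef_rot: [-0.619, 0.786, -0.004, 0.002]
ft_force: [0.6, 0.0, -0.1]
width: 0.0859
```

```bash
python3 - <<'E'
from hd import *
c=cam("wrist"); cv2.imwrite("pics/w12.png",c["img"])
handle(c,.578,-.2166); bracket(c,.5777,-.2166,-.24)
E
python3 go.py 0.42 -0.35 0.25 -103.6
```

```text
handle n 1220 ctr [ 0.5788 -0.2167] len 0.061 ang deg -13.2 ztop 0.0844 px 253.0 214.0
white n 1981 803 zfoot 0.0039 zear max 0.053
 foot rect [ 0.5783 -0.2169] [0.0558 0.0869] 76.49
 ear tips mean [ 0.5782 -0.2168]
[[0.6100000143051147, -0.2011999934911728], [0.5462999939918518, -0.2313999980688095], [0.5995000004768372, -0.24469999969005585], [0.5569999814033508, -0.18970000743865967]] [112 101 113  99]
 pipe n 4568 ang -0.237 y at bracket x -0.2165
t 23.8 p [ 0.5788 -0.2168  0.133 ] xang -103.6 zt [ 0.005 -0.002 -1.   ] F [-0.1  0.2 -1.4] w 0.0864 q [ 0.6   0.41 -0.41  1.59  0.17  1.17 -1.65]
xyz [166.9, 122.4, -117.5] rot [-0.3, -0.1, 0.0]
```

View pics/w12.png

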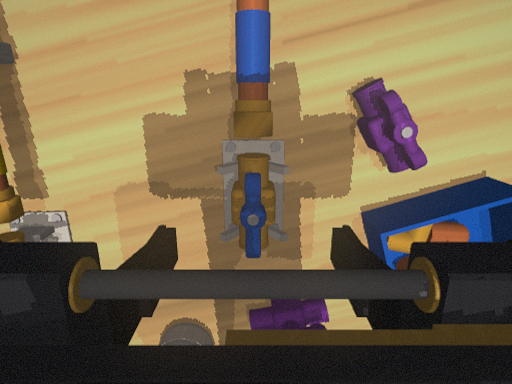

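The blue valve is seated centred and in line. I'll raise the arm clear to the side for a final overview.

Call:
apply_moves([
  {"grip": 0, "xyz": [0, 0, -60], "rotation": [0, 0, 0]},
  {"grip": 0, "xyz": [0, 0, -117], "rotation": [0, 0, 0]},
  {"grip": 0, "xyz": [50, 37, -117], "rotation": [0, 0, 0]},
  {"grip": 0, "xyz": [100, 73, -117], "rotation": [0, 0, 0]},
  {"grip": 0, "xyz": [150, 110, -117], "rotation": [0, 0, 0]},
])

```text
time: 24.42
ee_pos: [0.4339, -0.3375, 0.2482]
eef_rot: [-0.618, 0.786, -0.002, 0.001]
ft_force: [1.3, -1.8, 0.5]
width: 0.0866
```

Call:
apply_moves([
  {"grip": 0, "xyz": [50, 35, 0], "rotation": [0, 0, 0]},
  {"grip": 0, "xyz": [90, 60, 0], "rotation": [0, 0, 0]},
  {"grip": 0, "xyz": [90, 60, 0], "rotation": [0, 0, 0]},
  {"grip": 0, "xyz": [90, 60, 0], "rotation": [0, 0, 0]},
])

```text
time: 24.92
ee_pos: [0.3546, -0.4102, 0.247]
eef_rot: [-0.619, 0.786, -0.001, 0.001]
ft_force: [1.0, 0.1, -0.8]
width: 0.0868
```

```bash
python3 - <<'E'
from meas import *
for n in("top","scene"):
    c=cam(n); cv2.imwrite(f"pics/{n}_end.png",c["img"])
    try: meas(c,n)
    except Exception as e: print(n,e)
    if n=="top":
        a=dict(np.load("top0.npz")); d=np.abs(c["img"].astype(int)-a["img"]).max(2)
        cv2.imwrite("pics/diff.png",np.hstack([c["img"],cv2.cvtColor(np.clip(d*3,0,255).astype(np.uint8),cv2.COLOR_GRAY2BGR)])[60:260,:][:, :])
E
python3 go.py
```

```text
top heating band n 91 px (np.float64(184.7), np.float64(138.1)) z 0.056 ang 0.188 bracket [0.5207 0.2084]
   handle n 108 ctr [0.5181 0.2096] mean [0.5163 0.2093 0.0829] len 0.063 ang 0.174 ztop 0.0854
   foot [0.5198 0.213 ] [0.094 0.064] 12.200803756713867 258
top gas band n 95 px (np.float64(273.5), np.float64(124.8)) z 0.056 ang -0.217 bracket [5.573e-01 3.000e-04]
   handle n 102 ctr [ 5.573e-01 -4.000e-04] mean [ 5.57e-01 -3.00e-04  8.29e-02] len 0.061 ang -0.218 ztop 0.0851
   foot [0.5586 0.0006] [0.062 0.094] 78.04524230957031 286
top cold band n 88 px (np.float64(349.6), np.float64(117.9)) z 0.056 ang -0.248 bracket [ 0.5762 -0.2145]
   handle n 108 ctr [ 0.5752 -0.216 ] mean [ 0.5744 -0.2158  0.0823] len 0.061 ang -0.239 ztop 0.0848
   foot [ 0.5813 -0.2182] [0.06  0.103] 76.5532455444336 262
scene heating band n 61 px (np.float64(348.9), np.float64(209.8)) z 0.053 ang 0.201 bracket [0.5224 0.2033]
   handle n 80 ctr [0.5224 0.2077] mean [0.5234 0.209  0.0807] len 0.058 ang 0.208 ztop 0.0837
   foot [0.5262 0.1962] [0.092 0.038] 21.599403381347656 81
scene gas band n 85 px (np.float64(274.5), np.float64(243.8)) z 0.055 ang -0.211 bracket [ 0.5581 -0.0009]
   handle n 85 ctr [ 0.5605 -0.0012] mean [ 0.5634 -0.0014  0.0808] len 0.061 ang -0.217 ztop 0.083
   foot [0.5569 0.0039] [0.065 0.097] 77.30671691894531 92
scene cold band n 97 px (np.float64(197.4), np.float64(275.4)) z 0.055 ang -0.239 bracket [ 0.5778 -0.2156]
   handle n 92 ctr [ 0.5796 -0.2166] mean [ 0.5819 -0.2172  0.0812] len 0.061 ang -0.252 ztop 0.0834
   foot [ 0.5784 -0.2163] [0.058 0.091] 77.39290618896484 128
t 25.02 p [ 0.3554 -0.4097  0.2473] xang -103.5 zt [ 0.003 -0.    -1.   ] F [ 0.2  0.3 -0.1] w 0.0868 q [ 1.    0.15 -0.25  1.65  0.04  1.34 -1.06]
```

View pics/top_end.png

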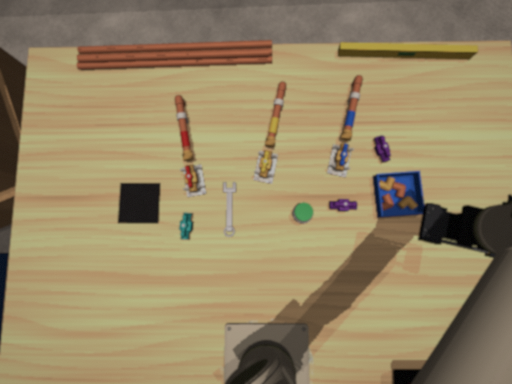

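View pics/scene_end.png

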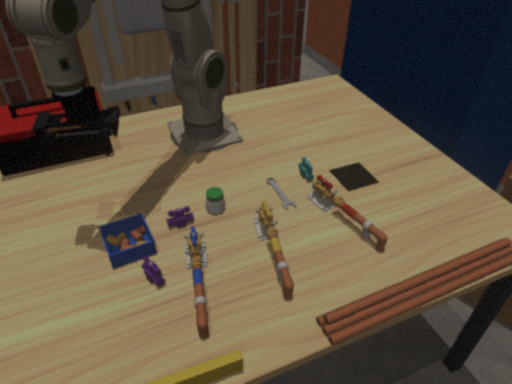

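Both views show each valve in the bracket of its own colour, the mat empty, and the bin, jar and wrench in their original places. The arm is clear, with forces near zero. Handing in.

```bash
python3 -c "
from bench import r
print(r.close_job())"
```

```text
the job is handed in; nothing more can be done
None
```

All three valves now rest in the bracket of their own colour, and the job is handed in. It took about 25 s of robot time. I set the blue valve down on the mat, moved red to the heating bracket and yellow to the gas bracket, then took blue to the cold bracket.

**Close checks:** After each release, the wrist camera put the valve within about 1 mm of its bracket's centre and within about 0.5° of the pipe line. Handle tops stood at about 84 mm, against 85 mm for a fully seated valve.

**Final overview:** The top and scene views showed all handles up, the mat empty, and no visible movement of the bin, jar or wrench. The arm was clear, with forces near zero.

**Disagreements:**
- The fixed cameras differed from the wrist camera by up to 3 mm on most points and up to 8 mm on the scene camera's pipe-line estimate for the heating bracket. I relied on the wrist camera's bracket measurements.
- The blue valve landed about 11 mm off the mat's centre because the arm drifted while lowering. It was still fully on the mat, and I measured it again before picking it up.

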